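# Load and start the glass tumbler

## Task

The bench tumbler was left with its speed slider up: first slide it fully to off, the end of its track nearest the robot. Then put all the thick square glass jewels into the bowl, set the lid on the rim so that it sits level with its tongue between the two eyelets, and after that lock it by pushing the steel pin sideways through both eyelets, above the tongue. Last, slide the speed slider to stand level with the brass pointer, let go, and leave the other things on the bench where they are.

Things in the scene. Friction and masses are not known exactly. Their poses are not given: they have to be found in the camera images.
- tumbler: fixed bench tumbler: grey plinth 225 x 180 mm (x -125 to +100 mm), 55 mm high, with an open round black bowl, outer radius 65, inner 61 mm, rim 110 and inner floor 60 mm above the bench. Two upright steel eyelets on its front (-x) side. Origin: on the bench under the bowl's centre; x points from the eyelets to the bowl, z up
- bowl_rim (a point): centre of the bowl's mouth, at rim height (110 mm above the bench)
- bowl_floor (a point): centre of the bowl's inner floor (60 mm above the bench, 50 mm below the rim)
- eyelets (a point): midpoint between the two eyelets on their common axis along the tumbler's y: 95 mm in front of the bowl's centre, 131 mm above the bench. Each is a ring, outer radius 13.5, hole radius 8.5 mm, on a 12 mm wide post; each fills 22 to 30 mm from the midpoint along y, one on either side
- lid: loose aluminium lid, right way up. Under it a rubber disc, radius 55, 8 mm high, drops into the bowl; the plate, radius 70, 6 mm thick, rests on the rim; a tongue 20 wide, 6 thick runs along -x to 105 mm from the centre; black bar handle 56 (x) x 18 (y) mm, 14 to 44 mm above the origin. Origin: centre of underside, 8 mm below the rim when seated, x then along the tumbler's x
- lid_tongue (a point): point on top of the tongue, 95 mm from the lid's centre along its -x, 14 mm above its underside; lies 14 to 17 mm straight below the eyelets' midpoint when the lid is seated
- pin: loose locking pin lying on the bench: black handle block 30 mm long (x), 14 x 14 mm, from which a round-ended steel rod of 10 mm diameter runs along +x to 105 mm from the origin. Origin: centre of the block's underside; the rod's axis is 7 mm above it
- pin_neck (a point): where the pin's rod leaves the block: 15 mm from the origin along x, on the rod's axis
- pin_tip (a point): the rod's free end: 105 mm from the origin along x, on the rod's axis
- jewel0: square-cut clear green glass jewel, 30 x 30 mm, 16 mm thick: a 30 mm square 11 mm high with a 21 mm square step on top; origin at the centre of its underside, z up, x and y along its sides; stands in the row on the near right of the bench; may be absent (None)
- jewel1: square-cut clear green glass jewel, 30 x 30 mm, 16 mm thick: a 30 mm square 11 mm high with a 21 mm square step on top; origin at the centre of its underside, z up, x and y along its sides; stands in the row on the near right of the bench; may be absent (None)
- jewel2: square-cut clear green glass jewel, 30 x 30 mm, 16 mm thick: a 30 mm square 11 mm high with a 21 mm square step on top; origin at the centre of its underside, z up, x and y along its sides; stands in the row on the near right of the bench; may be absent (None)
- jewel3: square-cut clear green glass jewel, 30 x 30 mm, 16 mm thick: a 30 mm square 11 mm high with a 21 mm square step on top; origin at the centre of its underside, z up, x and y along its sides; stands in the row on the near right of the bench; may be absent (None)
- jewel4: square-cut clear green glass jewel, 30 x 30 mm, 16 mm thick: a 30 mm square 11 mm high with a 21 mm square step on top; origin at the centre of its underside, z up, x and y along its sides; stands in the row on the near right of the bench; may be absent (None)
- speed_box: fixed white control box 220 x 130 x 40 mm high, the slider's track along its x in the middle of its top. Origin: centre of its underside; its -x end is nearest the robot
- speed (a joint): the speed slider, m: 0 = off, the end nearest the robot; 0.12 = the far end; grows along the box's +x; it stays where it is left and slides with about 2 N
- speed_grip (a point): centre of the top of the slider's black grip: 18 mm long (along the track), 24 mm wide across it, 30 mm high, from 40 to 70 mm above the bench
- pointer: flat brass pointer, 3 mm thick, lying on the box's top beside the track (its -y side). Its origin lies on the track's centre line, level with it along the track, 40 mm above the bench; the slider stands level with it when the grip's centre has the same place along the box's x. x along the track
- tin: bystander: small round brass tin, radius 21 mm, 32 mm high, origin under its centre, stands in the row with the jewels
- jar: bystander: glass jar with dark lid, radius 30 mm, 85 mm high, origin under its centre
- hammer: bystander: hammer 260 mm long, handle along x, origin at the middle of its underside
- cames: bystander: bundle of three grey lead bars, 300 mm long along x, 25 mm wide, 7 mm high, origin under its middle
- flux: bystander: white bottle, radius 22 mm, 75 mm high, origin under its centre
Not all that is in view belongs to the job. Several things have the shape of the lid; the one meant has the colours described above.

How it is judged (in metres and radians):
On the way, in this order (a step that is already met when the one before it is completed fails the run):
1. the speed slider is fully off (within 5 mm of its near end) (value of joint speed below 0.005 m), for 0.2 s.
2. every jewel present lies in the bowl, the slider still off (horizontal distance between each of jewel0, jewel1, jewel2, jewel3, jewel4 and bowl_floor below 0.064 m and z of jewel0 in the frame of bowl_floor between -0.005 and 0.045 m and z of jewel1 in the frame of bowl_floor between -0.005 and 0.045 m and z of jewel2 in the frame of bowl_floor between -0.005 and 0.045 m and z of jewel3 in the frame of bowl_floor between -0.005 and 0.045 m and z of jewel4 in the frame of bowl_floor between -0.005 and 0.045 m and linear speed of each of jewel0, jewel1, jewel2, jewel3, jewel4 below 0.05 m/s and value of joint speed below 0.01 m), for 0.2 s.
3. the lid sits seated and level on the rim, its tongue between the eyelets, the slider still off (horizontal distance between each of jewel0, jewel1, jewel2, jewel3, jewel4 and bowl_floor below 0.064 m and z of jewel0 in the frame of bowl_floor between -0.005 and 0.045 m and z of jewel1 in the frame of bowl_floor between -0.005 and 0.045 m and z of jewel2 in the frame of bowl_floor between -0.005 and 0.045 m and z of jewel3 in the frame of bowl_floor between -0.005 and 0.045 m and z of jewel4 in the frame of bowl_floor between -0.005 and 0.045 m and x of lid in the frame of bowl_rim between -0.009 and 0.009 m and y of lid in the frame of bowl_rim between -0.009 and 0.009 m and z of lid in the frame of bowl_rim below -0.0045 m and angle between lid's own z axis and vertical below 0.06 rad and horizontal distance between lid_tongue and eyelets below 0.02 m and linear speed of lid below 0.05 m/s and value of joint speed below 0.01 m), for 0.3 s.
4. the pin is through both eyelets, the slider still off (all of step 3 and ((y of pin_tip in the frame of eyelets above 0.034 m and y of pin_neck in the frame of eyelets below -0.026 m) or (y of pin_tip in the frame of eyelets below -0.034 m and y of pin_neck in the frame of eyelets above 0.026 m)) and x of pin_tip in the frame of eyelets between -0.013 and 0.013 m and z of pin_tip in the frame of eyelets between -0.013 and 0.013 m and x of pin_neck in the frame of eyelets between -0.013 and 0.013 m and z of pin_neck in the frame of eyelets between -0.013 and 0.013 m), for 0.3 s.
At the end, for the whole second after the job is handed in: every jewel is in the bowl; the lid is down on the rim (centred within 9 mm, tilt under 0.06 rad), its tongue between the eyelets; the pin's rod passes through both eyelets, tip 34 mm or more past their midpoint; the slider is within 6 mm of the pointer; all released, at rest (horizontal distance between each of jewel0, jewel1, jewel2, jewel3, jewel4 and bowl_floor below 0.064 m and z of jewel0 in the frame of bowl_floor between -0.005 and 0.045 m and z of jewel1 in the frame of bowl_floor between -0.005 and 0.045 m and z of jewel2 in the frame of bowl_floor between -0.005 and 0.045 m and z of jewel3 in the frame of bowl_floor between -0.005 and 0.045 m and z of jewel4 in the frame of bowl_floor between -0.005 and 0.045 m and x of lid in the frame of bowl_rim between -0.009 and 0.009 m and y of lid in the frame of bowl_rim between -0.009 and 0.009 m and z of lid in the frame of bowl_rim below -0.0045 m and angle between lid's own z axis and vertical below 0.06 rad and horizontal distance between lid_tongue and eyelets below 0.02 m and linear speed of each of lid, pin below 0.05 m/s and ((y of pin_tip in the frame of eyelets above 0.034 m and y of pin_neck in the frame of eyelets below -0.026 m) or (y of pin_tip in the frame of eyelets below -0.034 m and y of pin_neck in the frame of eyelets above 0.026 m)) and x of pin_tip in the frame of eyelets between -0.013 and 0.013 m and z of pin_tip in the frame of eyelets between -0.013 and 0.013 m and x of pin_neck in the frame of eyelets between -0.013 and 0.013 m and z of pin_neck in the frame of eyelets between -0.013 and 0.013 m and x of speed_grip in the frame of pointer between -0.006 and 0.006 m); the robot touches nothing.
It fails at once if another thing on the bench is pushed more than 4 cm (distance of any of tin, jar, hammer, cames, flux from where it was at the start of the episode above 0.04 m).
Of jewel0, jewel1, jewel2, jewel3, jewel4 only 3 to 5 are there at a start; the rules pass over those that are not, and their reading is None.
At some moment in a run one of jewel0, jewel1, jewel2, jewel3, jewel4, pin may be knocked a few centimetres aside while the robot is not near it.
Once in a run the grip may slacken for a moment while it holds something.
It also fails if it takes over 208 s, if anything falls off the work surface, if the arm or the gripper's body presses on something with over 40 N, if the wrist force passes 120 N, or if a joint passes its speed limit or range.

## Robot

A 6-joint arm with a two-finger parallel gripper is mounted at the origin on the work surface. World frame = base frame: x ahead of the robot, y to its left, z up, the work surface at z = 0. Lengths are in mm, angles in degrees, forces in N, time in s.
With the tool pointing down it reaches from about 350 to 850 mm from the base axis. Payload 8.1 kg.
Tool frame: the origin (TCP) lies on the centre line of the jaws, within the pads' length; the fingertips stand 14 mm ahead of it and the grasp point (between the pads) lies 5 mm behind it; z points along the fingers, y is the line along which they close (so a half turn about z gives the same grasp; the last joint's range is limited). The gripper opens to 85 mm and grips with 20 to 120 N. Pads are 22 mm wide; open, the fingers measure 114 mm over their backs; the gripper's body (76 mm by 85 mm) begins 54 mm behind the grasp point. The pads swing forward as they close: fully open they stand 13 mm farther back than shut.
Start: joints at [59.106, 7.471, 85.268, -0, 87.261, -4.893], TCP at [263.011, 539.287, 245.292] pointing down, gripper open.
Joint ranges: [-169.43, 169.43], [-51.17, 129.36], [1.28, 143.12], [-76.62, 256.62], [0, 156.53], [-152.29, 152.29]. Speed limits (degrees/s): [136.94, 136.94, 159.86, 180, 180, 180].

## Interface

Orientations are given as [roll, pitch, yaw] about the fixed x, y, z axes, in that order (R = Rz(yaw) Ry(pitch) Rx(roll)).
In Python, from bench import sense, snapshot, camera_info, hand_in gives the robot as it stands. The module is installed in compiled form; this text tells all that it offers.
- The arm moves only by the tool apply_moves, never from a script. Its argument "deltas" is a list of rows, each a list of 7 numbers: the shift along the tool's x, y, z scaled (see below), then the turn, a rotation vector about the tool's x, y, z scaled (see below), then the opening, from 0 (shut) to 1 (fully open). In form: [[dx, dy, dz, ax, ay, az, claw], ...]. A call has 1 to 8 rows; each row shifts and turns the commanded pose from where the row before left it, along the tool's axes as they then stand; what a row does not reach is not made up. The controller multiplies each number of a shift by 0.03 m and each number of a turn by 0.08 rad. A row lasts 1/8 s, in which the tool goes at most 62.5 mm and 10.7 degrees, less where a joint would pass 70% of its speed; a pose out of reach is approached as far as the arm can. A call with a number of a shift or a turn outside -1 to 1 is refused whole. A call with a gripper value outside its range is refused whole. The fingers move at their own pace and stop on an object; "grip_force" is the grip in N (left out, the last holds). Time passes only in rows, so rows that do not move let the fingers close. It gives the time, the measured TCP pose, the force, the opening and the grip force at its end, in the units of the state.
- sense(): the state, without advancing time (a new reading comes with each control period).
- snapshot(name): name is "side" or "top"; returns the picture (480x640x3 uint8, red, green, blue); there is no depth.
- camera_info(name): a dict with "vertical_fov" (degrees; the focal length in pixels is half the picture's height over the tangent of half this angle, whatever the lens; pixels are square), "cx", "cy" (the principal point, pixels), "k1" (the pictures are not rectified: a ray, as slopes to the right and down, at radius r is drawn at 1 + k1 r^2 times it, then the intrinsics apply), "origin" and "rotation" of the camera in the world. Camera axes: x right, y up, looking along -z (the intrinsics and any distortion apply to the point x, -y, -z); pixel columns grow to the right and rows downward; lengths in mm; the calibration is good to about 2 mm. A picture is of the moment at which its call begins. camera_info takes no time and is no camera call.
- hand_in(): hands the job in; it is judged then, once.
The state is a dict: "time": time; "joint_pos": joint angles; "qd": joint speeds; "joint_efforts": joint torques, N m; "tool_pos": TCP position; "tcp_rot": TCP orientation; "ft_force": force on the tool from outside, world axes, zero at the start; "wrist_torque": the same for the moment, N m; "finger_gap": finger opening in mm; "grip_force": force on a finger pad.
Only numpy, scipy, OpenCV 4.12 (cv2) and the standard library are available. Lean on these libraries where they do the work, as an engineer would, in place of code of your own. Each camera call takes 0.05 s, during which the arm holds its last target. There are 200 camera calls.

## Working session

There is one attempt and no reset: what is moved stays moved. The work goes in short steps, Python scripts to look and compute and a tool call to move; the robot and the scene stay as the last step left them, time stands still between calls to the robot, and variables do not carry over. Pictures are saved under pics/ and viewed, at most 14 in all, crops included, and the job is handed in when it is done.

Besides the shell and the picture viewer there is one more tool, called after "Emit:" in YAML: its name, and indented under it one key for each argument. apply_moves: Moves the arm, as the interface text tells. Its arguments: {"type":"object","properties":{"deltas":{"type":"array"},"grip_force":{"type":"number"}},"required":["deltas"]}

```bash
mkdir -p pics; cat > h.py <<'E'
import numpy as np, cv2
from bench import sense, snapshot, camera_info
def grab(n,f=None):
    im=snapshot(n)
    if f: cv2.imwrite('pics/'+f,im[:,:,::-1])
    return im
def ray(n,u,v):
    c=camera_info(n); f=240/np.tan(np.radians(c['vertical_fov'])/2)
    d=np.array([(u-c['cx'])/f,(v-c['cy'])/f]); s=d.copy()
    for _ in range(20): s=d/(1+c['k1']*(s@s))
    R=np.array(c['rotation']); return np.array(c['origin']),R@np.array([s[0],-s[1],-1.])
def onz(n,u,v,z):
    o,d=ray(n,u,v); return o+d*(z-o[2])/d[2]
def tri(a,b):
    (o1,d1),(o2,d2)=ray('top',*a),ray('side',*b)
    t=np.linalg.lstsq(np.c_[d1,-d2],o2-o1,rcond=None)[0]
    p,q=o1+d1*t[0],o2+d2*t[1]; return (p+q)/2,np.linalg.norm(p-q)
def proj(n,P):
    c=camera_info(n); f=240/np.tan(np.radians(c['vertical_fov'])/2)
    p=np.array(c['rotation']).T@(np.array(P,float)-np.array(c['origin']))
    s=np.array([p[0],-p[1]])/-p[2]; s=s*(1+c['k1']*(s@s)); return s*f+[c['cx'],c['cy']]
E
python3 - <<'E'
from h import *
for n in('top','side'):
    grab(n,n+'0.png'); print(n,camera_info(n))
print(sense())
E
```

```text
top {'vertical_fov': 54.4343998048361, 'cx': 321.9931016147393, 'cy': 243.06956824292357, 'k1': -0.03690012541459582, 'origin': array([ 354.99263715,  -84.45511291, 1136.67015422]), 'rotation': array([ 7.62010532e+00,  5.49058725e-02, -9.06418854e+01])}
side {'vertical_fov': 48.76969190628234, 'cx': 317.9554796520917, 'cy': 238.88614910601441, 'k1': -0.1428521689281917, 'origin': array([ -255.20862649, -1041.89443984,   781.20566028]), 'rotation': array([ 61.14493213,   1.2111186 , -38.55962662])}
{'time': 0.1, 'joint_pos': array([ 5.91057043e+01,  7.51181100e+00,  8.53230181e+01, -2.89242263e-05,
        8.72614210e+01, -4.89438074e+00]), 'qd': array([-0.01101602, -0.07423806, -0.07939917,  0.02194879, -0.05059305,
        0.06469914]), 'joint_efforts': array([ 2.08563491e-03, -5.70944810e+01, -5.01946306e+01,  1.68260090e-05,
        7.76796544e-03,  2.60885116e-05]), 'tool_pos': array([262.77209843, 538.87551968, 244.33877835]), 'tcp_rot': array([-1.79904098e+02, -8.18319955e-03,  1.54000080e+02]), 'ft_force': array([-0.7567745 , -0.2772138 , -0.98309358]), 'wrist_torque': array([ 0.01851484,  0.05260429, -0.02694378]), 'grip_force': 0.0, 'finger_gap': 85.17172289527414}
```

View pics/top0.png

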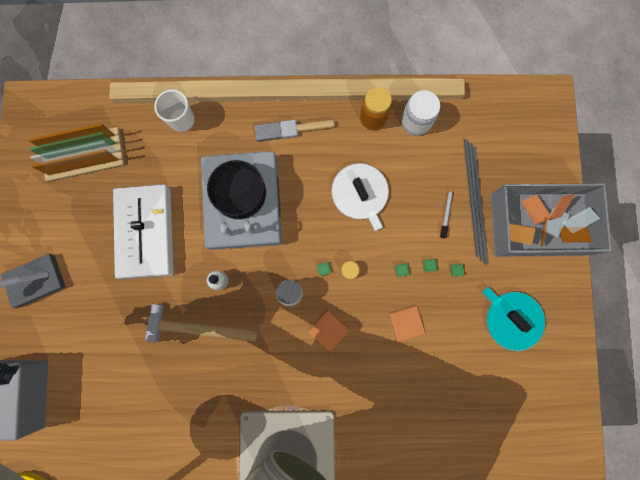

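View pics/side0.png

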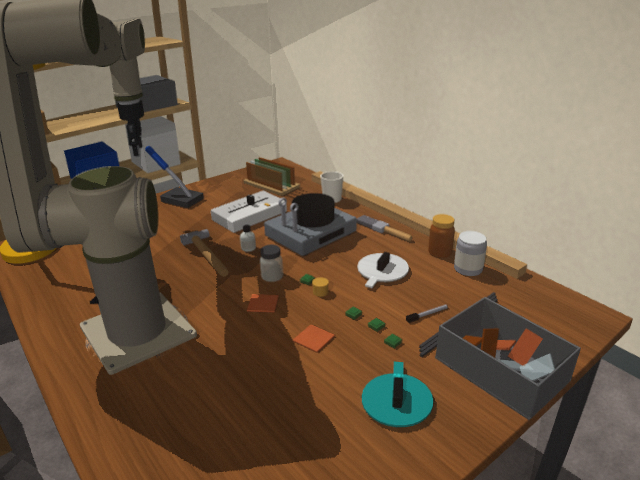

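```bash
sed -i 's/^import numpy as np, cv2/import numpy as np, cv2\nfrom scipy.spatial.transform import Rotation as Ro/; s/R=np.array(c\[.rotation.\])/R=Ro.from_euler("xyz",c["rotation"],degrees=True).as_matrix()/; s/np.array(c\[.rotation.\]).T@/Ro.from_euler("xyz",c["rotation"],degrees=True).as_matrix().T@/' h.py
python3 - <<'E'
from h import *
t=cv2.imread('pics/top0.png'); s=cv2.imread('pics/side0.png')
def cr(im,x,y,w,h,k): return cv2.resize(im[y:y+h,x:x+w],(w*k,h*k),interpolation=cv2.INTER_CUBIC)
a=np.hstack([cr(t,110,180,70,100,4),cr(t,195,145,90,100,4)])  # 280+360=640 x400
b=cr(t,315,155,160,50,4) #640x200... 
cv2.imwrite('pics/c1.png',a)
cv2.imwrite('pics/c2.png',np.vstack([cr(t,312,155,160,125,4)]))
E
```

```text
(no output)
```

View pics/c1.png

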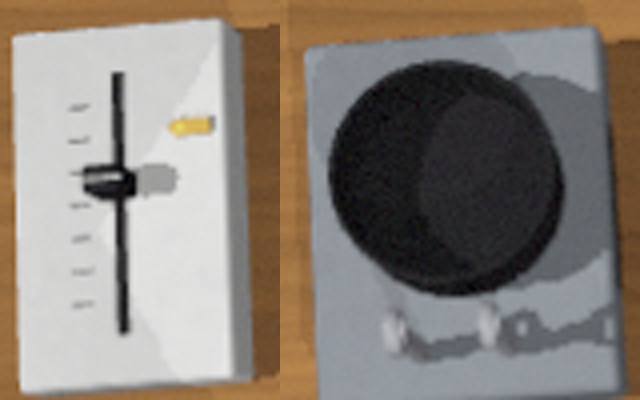

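View pics/c2.png

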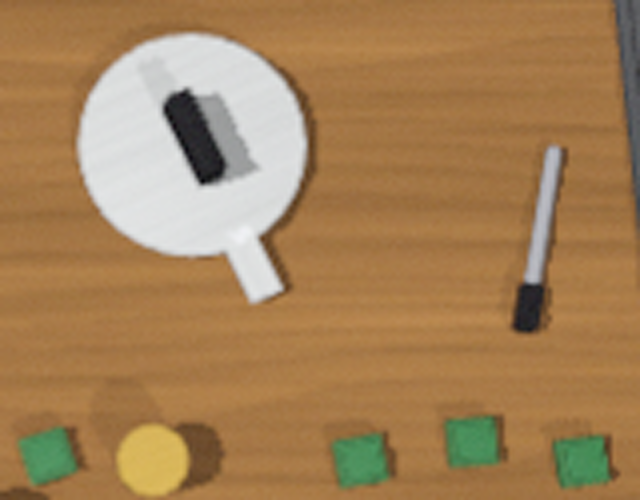

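```bash
cat > m.py <<'E'
from h import *
def blobs(im,f,roi,amin):
    hsv=cv2.cvtColor(im,cv2.COLOR_RGB2HSV).astype(int); m=f(hsv[...,0],hsv[...,1],hsv[...,2]).astype(np.uint8)*255
    k=np.zeros_like(m); x,y,w,h=roi; k[y:y+h,x:x+w]=255; m&=k
    cs=[c for c in cv2.findContours(m,cv2.RETR_EXTERNAL,cv2.CHAIN_APPROX_NONE)[0] if cv2.contourArea(c)>=amin]
    return sorted(cs,key=lambda c:c[:,0,0].mean())
def cen(c):
    M=cv2.moments(c); return np.array([M['m10'],M['m01']])/M['m00']
def wrect(n,c,z):
    P=np.array([onz(n,*p,z)[:2] for p in c[:,0]],np.float32); r=cv2.minAreaRect(P); return r
green=lambda H,S,V:(H>50)&(H<80)&(S>90)&(V>40)
black=lambda H,S,V:(V<70)
white=lambda H,S,V:(S<40)&(V>150)
E
python3 - <<'E'
from m import *
np.set_printoptions(precision=1,suppress=True)
t,s=grab('top'),grab('side')
jt=blobs(t,green,(300,240,180,60),40); js=blobs(s,green,(290,260,130,100),30)
print(len(jt),len(js))
for a,b in zip(jt,js):
    p,e=tri(cen(a),cen(b)); print('jewel',cen(a),p,e,'rect@9',wrect('top',a,9), onz('top',*cen(a),9))
# lid
lt=blobs(t,white,(325,155,70,80),300); ls=blobs(s,white,(350,245,65,50),200)
bt=blobs(t,lambda H,S,V:V<70,(345,170,35,35),30); bs=blobs(s,lambda H,S,V:V<70,(370,248,30,25),20)
for n,L in(('lt',lt),('ls',ls),('bt',bt),('bs',bs)): print(n,[(cen(c),cv2.contourArea(c),cv2.boundingRect(c)) for c in L])
print('handle tri',tri(cen(bt[0]),cen(bs[0])),wrect('top',bt[0],44))
# pin block
pb=blobs(t,lambda H,S,V:V<70,(430,180,30,65),20); ps=blobs(s,lambda H,S,V:V<60,(400,305,25,20),10)
rt=blobs(t,lambda H,S,V:(S<60)&(V>90),(435,180,25,60),20)
for n,L in(('pb',pb),('ps',ps),('rt',rt)): print(n,[(cen(c),cv2.contourArea(c),cv2.boundingRect(c)) for c in L])
print('pin',tri(cen(pb[0]),cen(ps[0])),wrect('top',pb[0],14),wrect('top',rt[0],7))
# box + grip + pointer
wb=blobs(t,lambda H,S,V:(S<50)&(V>120),(105,175,75,110),2000)
for c in wb: print('box',cen(c),wrect('top',c,40))
g=blobs(t,lambda H,S,V:V<70,(128,215,20,20),30); br=blobs(t,lambda H,S,V:(H>15)&(H<35)&(S>110)&(V>120),(148,203,18,18),10)
sg=blobs(s,lambda H,S,V:V<60,(235,190,30,22),5)
for n,L in(('grip',g),('brass',br),('sgrip',sg)): print(n,[(cen(c),cv2.contourArea(c),cv2.boundingRect(c)) for c in L])
print('track ends',onz('top',139.2,198,40),onz('top',141,263,40),'ptr',[wrect('top',c,43) for c in br])
bw=blobs(t,lambda H,S,V:V<60,(200,155,75,70),500)
print('bowl',[(cen(c),cv2.contourArea(c),[onz('top',*cv2.minEnclosingCircle(c)[0],110)],cv2.minEnclosingCircle(c)[1]) for c in bw])
pl=blobs(t,lambda H,S,V:(H>95)&(H<125)&(S>15)&(V>70),(195,145,95,110),1000)
print('plinth',[(cen(c),wrect('top',c,55)) for c in pl])
print('eyelets', onz('top',195+ (395-280)/4,145+330/4,140),onz('top',195+(488-280)/4,145+327/4,140))
E
```

```text
4 4
jewel [323.6 268.6] [444.4 -88.8  10.3] 2.3388231828389805 rect@9 ((443.7167663574219, -88.02201080322266), (27.59729766845703, 27.56765365600586), 17.65431785583496) [443.5 -88.1   9. ]
jewel [401.7 269.8] [ 439.6 -278.    11. ] 3.0460882613790927 rect@9 ((438.3704528808594, -277.3272399902344), (27.42626953125, 28.26559829711914), 8.761140823364258) [ 438.5 -277.4    9. ]
jewel [429.6 264.9] [ 450.4 -346.    10.8] 2.5635028444826737 rect@9 ((450.441650390625, -345.4605407714844), (27.292818069458008, 26.786087036132812), 89.29698944091797) [ 449.5 -345.6    9. ]
jewel [457.  269.9] [ 437.7 -412.8    9.3] 3.0106269435419195 rect@9 ((436.5460510253906, -411.8754577636719), (27.0179500579834, 29.839601516723633), 6.321413993835449) [ 436.6 -411.9    9. ]
lt [(array([360.3, 192.3]), 2545.0, (331, 163, 58, 68))]
ls [(array([381. , 268.2]), 791.5, (358, 253, 51, 34))]
bt [(array([360.3, 189. ]), 151.5, (353, 178, 15, 23))]
bs [(array([383. , 261.1]), 128.0, (377, 252, 13, 19))]
handle tri (array([ 635.6, -180.5,   31.1]), np.float64(2.9072717278114424)) ((630.9832153320312, -178.4622
[... 525 characters left out ...]
6] ((536.342041015625, 345.10235595703125), (221.11839294433594, 139.4425506591797), 3.922848701477051)
grip [(array([138.6, 225.6]), 58.0, (131, 215, 13, 20))]
brass [(array([157.1, 211. ]), 15.5, (153, 210, 9, 3))]
sgrip [(array([250.1, 200.1]), 43.5, (247, 196, 8, 9))]
track ends [616.7 355.7  40. ] [458.9 344.8  40. ] ptr [((583.4150390625, 309.8275451660156), (19.503767013549805, 4.888188362121582), 89.24229431152344)]
bowl [(array([236.5, 189.3]), 2558.0, [array([616.5, 106.8, 110. ])], 29.779644012451172)]
plinth [(array([240.2, 200.2]), ((606.6878662109375, 107.8845443725586), (225.57861328125, 178.38308715820312), 3.7671408653259277))]
eyelets [524.8 127.7 140. ] [525.9  77.1 140. ]
```

```bash
cat > plan.py <<'E'
import sys
from h import *
# usage: plan.py x y z yaw : turn first, then shift; units of the moves
x,y,z,w=map(float,sys.argv[1:5]); s=sense(); p=s['tool_pos']; r=s['tcp_rot']
R=Ro.from_euler('xyz',r,degrees=True); T=Ro.from_euler('xyz',[180,0,w],degrees=True)
rv=(R.inv()*T).as_rotvec()/0.08; d=T.inv().apply(np.array([x,y,z])-p)/30
print('t %.2f pos'%s['time'],p.round(1),r.round(1),'gap %.1f F %.1f'%(s['finger_gap'],s['grip_force']),s['ft_force'].round(1))
print('turn',rv.round(2),'then shift',d.round(2),'z last; mm',(d*30).round(1))
E
python3 - <<'E'
from h import *
print(onz('top',136.7,225,70),tri((136.7,225),(250.5,196.5)), proj('side',(540,350,70)), proj('top',(540,350,70)))
E
python3 plan.py 541 350 130 94
```

```text
[545.12875466 346.7613166   70.        ] (array([546.05771944, 345.07498646,  72.07716859]), np.float64(3.094820480602025)) [247.71849739 197.12879007] [135.2342287  227.18564613]
t 0.20 pos [262.8 539.  244.6] [-179.9   -0.   154. ] gap 85.2 F 0.0 [ 0.2 -0.2 -0.1]
turn [-1.000e-02  1.000e-02  1.309e+01] then shift [-6.93  8.81  3.82] z last; mm [-208.   264.3  114.6]
```

Emit:
apply_moves:
  deltas:
    - [0, 0, 0.3, 0, 0, 1, 1]
    - [0, 0, 0.3, 0, 0, 1, 1]
    - [0, 0, 0.3, 0, 0, 1, 1]
    - [0, 0, 0.3, 0, 0, 1, 1]
    - [0, 0, 0.3, 0, 0, 1, 1]
    - [0, 0, 0.3, 0, 0, 1, 1]
    - [0, 0, 0.3, 0, 0, 1, 1]
    - [0, 0, 0.3, 0, 0, 1, 1]
  grip_force: 40

```text
time: 1.2
tool_pos: [262.9, 539.1, 172.7]
tcp_rot: [-180.0, 0.0, 117.2]
ft_force: [-0.0, 1.1, 0.5]
finger_gap: 85.1
grip_force: 0.0
```

Emit:
apply_moves:
  deltas:
    - [0, 0, 0, 0, 0, 1, 0.7]
    - [0, 0, 0, 0, 0, 1, 0.7]
    - [0, 0, 0, 0, 0, 1, 0.7]
    - [0, 0, 0, 0, 0, 1, 0.7]
    - [0, 0, 0, 0, 0, 1, 0.7]

```text
time: 1.82
tool_pos: [262.9, 539.1, 173.0]
tcp_rot: [-180.0, 0.0, 94.3]
ft_force: [-0.2, 0.2, 0.1]
finger_gap: 59.7
grip_force: 0.0
```

Emit:
apply_moves:
  deltas:
    - [-0.87, 1, 0, 0, 0, 0, 0.7]
    - [-0.87, 1, 0, 0, 0, 0, 0.7]
    - [-0.87, 1, 0, 0, 0, 0, 0.7]
    - [-0.87, 1, 0, 0, 0, 0, 0.7]
    - [-0.87, 1, 0, 0, 0, 0, 0.7]
    - [-0.87, 1, 0, 0, 0, 0, 0.7]
    - [-0.87, 1, 0, 0, 0, 0, 0.7]
    - [-0.87, 1, 0, 0, 0, 0, 0.7]

```text
time: 2.82
tool_pos: [519.2, 348.7, 173.1]
tcp_rot: [-180.0, 0.0, 94.4]
ft_force: [-0.2, -0.1, 0.6]
finger_gap: 59.8
grip_force: 0.0
```

Emit:
apply_moves:
  deltas:
    - [0, 0.9, 0, 0, 0, 0, 0.7]
    - [0, 0, 0, 0, 0, 0, 0.7]
    - [0, 0, 0, 0, 0, 0, 0.7]

```text
time: 3.2
tool_pos: [544.6, 351.7, 172.8]
tcp_rot: [-179.9, 0.0, 94.4]
ft_force: [-0.9, 0.1, -0.6]
finger_gap: 59.9
grip_force: 0.0
```

```bash
python3 plan.py 545 349 61 94; python3 - <<'E'
from h import *
a=grab('top')[150:290,70:220]; b=grab('side')[130:270,200:350]
cv2.imwrite('pics/g1.png',np.hstack([cv2.resize(a,None,fx=2.6,fy=2.6),cv2.resize(b,None,fx=2.6,fy=2.6)])[:,:,::-1])
E
```

```text
t 3.20 pos [544.6 351.7 172.8] [-179.9    0.    94.4] gap 59.9 F 0.0 [-0.9  0.1 -0.6]
turn [-0.01  0.    0.09] then shift [-0.09  0.01  3.73] z last; mm [ -2.7   0.2 111.8]
```

View pics/g1.png

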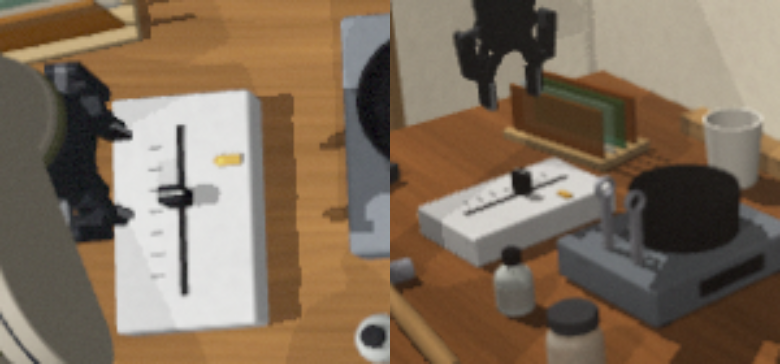

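Emit:
apply_moves:
  deltas:
    - [-0.05, 0, 0.9, 0, 0, 0.09, 0.7]
    - [0, 0, 0.9, 0, 0, 0, 0.7]
    - [0, 0, 0.9, 0, 0, 0, 0.7]
    - [0, 0, 1, 0, 0, 0, 0.7]
    - [0, 0, 0, 0, 0, 0, 0]
    - [0, 0, 0, 0, 0, 0, 0]
    - [0, 0, 0, 0, 0, 0, 0]
    - [0, 0, 0, 0, 0, 0, 0]
  grip_force: 30

```text
time: 4.3
tool_pos: [546.3, 350.9, 64.3]
tcp_rot: [179.9, -0.1, 94.0]
ft_force: [-0.6, 0.8, 6.9]
finger_gap: 17.4
grip_force: 35.1
```

Emit:
apply_moves:
  deltas:
    - [0, -0.5, 0, 0, 0, 0, 0]
    - [0, -0.5, 0, 0, 0, 0, 0]
    - [0, -0.5, 0, 0, 0, 0, 0]
    - [0, -0.4, 0, 0, 0, 0, 0]
    - [0, -0.2, 0, 0, 0, 0, 0]
    - [0, 0, 0, 0, 0, 0, 0]

```text
time: 5.05
tool_pos: [483.2, 346.5, 64.2]
tcp_rot: [179.9, -0.1, 94.0]
ft_force: [-2.5, 0.1, 8.6]
finger_gap: 17.1
grip_force: 35.5
```

Emit:
apply_moves:
  deltas:
    - [0, -0.13, 0, 0, 0, 0, 0]
    - [0, -0.13, 0, 0, 0, 0, 0]
    - [0, 0, 0, 0, 0, 0, 0]

```text
time: 5.42
tool_pos: [477.2, 346.1, 64.3]
tcp_rot: [179.7, -0.1, 94.0]
ft_force: [6.4, 0.9, 2.9]
finger_gap: 17.0
grip_force: 34.7
```

Emit:
apply_moves:
  deltas:
    - [0, -0.1, 0, 0, 0, 0, 0]
    - [0, -0.05, 0, 0, 0, 0, 0]
    - [0, 0, 0, 0, 0, 0, 0]

```text
time: 5.8
tool_pos: [476.6, 346.0, 64.5]
tcp_rot: [179.2, -0.2, 93.9]
ft_force: [26.9, 4.8, -14.3]
finger_gap: 17.3
grip_force: 32.7
```

Emit:
apply_moves:
  deltas:
    - [0, 0.1, 0, 0, 0, 0, 0.5]
    - [0, 0, 0, 0, 0, 0, 0.5]
    - [0, 0, -1, 0, 0, 0, 0.5]
    - [0, 0, -1, 0, 0, 0, 0.5]
    - [0, 0, -1, 0, 0, 0, 0.6]
    - [-1, 0, -0.8, 0, 0, -1, 0.6]
    - [-1, 0, 0, 0, 0, -1, 0.6]
    - [-1, 0, 0, 0, 0, -1, 0.6]

```text
time: 6.8
tool_pos: [486.3, 255.7, 176.7]
tcp_rot: [180.0, -0.0, 107.9]
ft_force: [0.1, 1.2, 0.0]
finger_gap: 51.2
grip_force: 0.0
```

```bash
python3 plan.py 444 -88.5 70 107.6; python3 - <<'E'
from m import *
t=grab('top')
g=blobs(t,lambda H,S,V:V<70,(125,235,25,30),15)
print([(cen(c),cv2.boundingRect(c)) for c in g])
E
```

```text
t 6.80 pos [486.3 255.7 176.7] [180.   -0.  107.9] gap 51.2 F 0.0 [0.1 1.2 0. ]
turn [ 0.   -0.    0.08] then shift [-10.51  -4.81   3.56] z last; mm [-315.3 -144.4  106.7]
[(array([145.73177083, 244.9609375 ]), (141, 235, 9, 22))]
```

Emit:
apply_moves:
  deltas:
    - [-0.95, -0.44, 0, 0, 0, 0.08, 0.6]
    - [-0.95, -0.44, 0, 0, 0, 0, 0.6]
    - [-0.95, -0.44, 0, 0, 0, 0, 0.6]
    - [-0.95, -0.44, 0, 0, 0, 0, 0.6]
    - [-0.95, -0.44, 0, 0, 0, 0, 0.6]
    - [-0.95, -0.44, 0, 0, 0, 0, 0.6]
    - [-0.95, -0.44, 0, 0, 0, 0, 0.6]
    - [-0.95, -0.44, 0, 0, 0, 0, 0.6]

```text
time: 7.85
tool_pos: [453.6, 6.5, 176.2]
tcp_rot: [-180.0, -0.0, 107.4]
ft_force: [0.3, -0.1, -0.4]
finger_gap: 51.4
grip_force: 0.0
```

Emit:
apply_moves:
  deltas:
    - [-0.97, -0.43, 0.5, 0, 0, 0, 0.6]
    - [-0.97, -0.43, 0.5, 0, 0, 0, 0.6]
    - [-0.97, -0.43, 1, 0, 0, 0, 0.6]
    - [0, 0, 1, 0, 0, 0, 0.6]
    - [0, 0, 0.5, 0, 0, 0, 0.6]
    - [0, 0, 0, 0, 0, 0, 0.6]

```text
time: 8.6
tool_pos: [442.4, -87.0, 70.3]
tcp_rot: [-179.9, -0.1, 107.4]
ft_force: [0.3, -0.2, 0.4]
finger_gap: 51.3
grip_force: 0.0
```

```bash
python3 plan.py 444 -88.5 17 107.6; python3 - <<'E'
from h import *
a=grab('top')[220:300,270:370]; b=grab('side')[230:310,260:360]
cv2.imwrite('pics/g2.png',np.hstack([cv2.resize(a,None,fx=4,fy=4),cv2.resize(b,None,fx=4,fy=4)])[:,:,::-1])
for n in('top','side'):
  print(n,proj(n,sense()['tool_pos']+[0,0,-14])-([270,220] if n=='top' else [260,230]))
E
```

```text
t 8.60 pos [442.4 -87.   70.3] [-1.799e+02 -1.000e-01  1.074e+02] gap 51.3 F 0.0 [ 0.3 -0.2  0.4]
turn [-0.03 -0.02 -0.04] then shift [-0.06  0.04  1.78] z last; mm [-1.9  1.1 53.3]
top [53.30481116 46.70519448]
side [45.39090001 33.13595552]
```

View pics/g2.png

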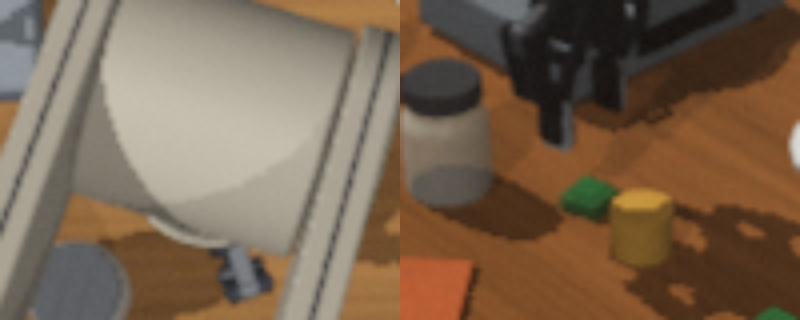

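Emit:
apply_moves:
  deltas:
    - [-0.06, 0.04, 0.6, 0, 0, 0, 0.6]
    - [0, 0, 0.6, 0, 0, 0, 0.6]
    - [0, 0, 0.4, 0, 0, 0, 0.6]
    - [0, 0, 0.28, 0, 0, 0, 0.6]
    - [0, 0, 0, 0, 0, 0, 0.3]
    - [0, 0, 0, 0, 0, 0, 0]
    - [0, 0, 0, 0, 0, 0, 0]
    - [0, 0, 0, 0, 0, 0, 0]
  grip_force: 40

```text
time: 9.7
tool_pos: [445.3, -89.2, 15.2]
tcp_rot: [180.0, 0.0, 107.4]
ft_force: [0.2, -0.1, 0.4]
finger_gap: 28.7
grip_force: 39.7
```

Emit:
apply_moves:
  deltas:
    - [0, 0, -0.5, 0, 0, 0, 0]
    - [0, 0, -1, 0, 0, 0, 0]
    - [0, 0, -1, 0, 0, 0, 0]
    - [0, 0, -1, 0, 0, 0, 0]
    - [0, 0, -1, 0, 0, 1, 0]
    - [0, 0, -1, 0, 0, 1, 0]
    - [0, 0, -0.4, 0, 0, 1, 0]

```text
time: 10.58
tool_pos: [446.1, -89.4, 195.4]
tcp_rot: [179.8, 0.1, 93.5]
ft_force: [-0.2, 0.3, -0.2]
finger_gap: 29.0
grip_force: 26.1
```

```bash
python3 plan.py 635.8 88 190 93.8
```

```text
t 10.57 pos [446.1 -89.4 195.4] [1.798e+02 1.000e-01 9.350e+01] gap 29.0 F 26.1 [-0.2  0.3 -0.2]
turn [ 0.05  0.02 -0.07] then shift [5.48 6.7  0.18] z last; mm [164.5 201.    5.4]
```

Emit:
apply_moves:
  deltas:
    - [0.78, 0.96, 0, 0, 0, 0, 0]
    - [0.78, 0.96, 0, 0, 0, 0, 0]
    - [0.78, 0.96, 0, 0, 0, 0, 0]
    - [0.78, 0.96, 0, 0, 0, 0, 0]
    - [0.78, 0.96, 0, 0, 0, 0, 0]
    - [0.78, 0.96, 0, 0, 0, 0, 0]
    - [0.8, 0.94, 0, 0, 0, 0, 0]
    - [0, 0, 0, 0, 0, 0, 0]

```text
time: 11.58
tool_pos: [636.2, 89.5, 192.5]
tcp_rot: [180.0, -0.0, 93.7]
ft_force: [-0.2, 0.7, -0.1]
finger_gap: 28.7
grip_force: 45.3
```

```bash
python3 plan.py 635.8 88 108 93.8; python3 - <<'E'
from h import *
a=grab('top')[120:270,180:310]; b=grab('side')[150:270,240:380]
cv2.imwrite('pics/g3.png',np.hstack([cv2.resize(a,(390,450)),cv2.resize(b,(410,450))])[:,:,::-1])
E
```

```text
t 11.57 pos [636.2  89.5 192.5] [180.   -0.   93.7] gap 28.7 F 45.3 [-0.2  0.7 -0.1]
turn [ 0.   -0.01 -0.01] then shift [-0.05 -0.02  2.82] z last; mm [-1.5 -0.5 84.5]
```

View pics/g3.png

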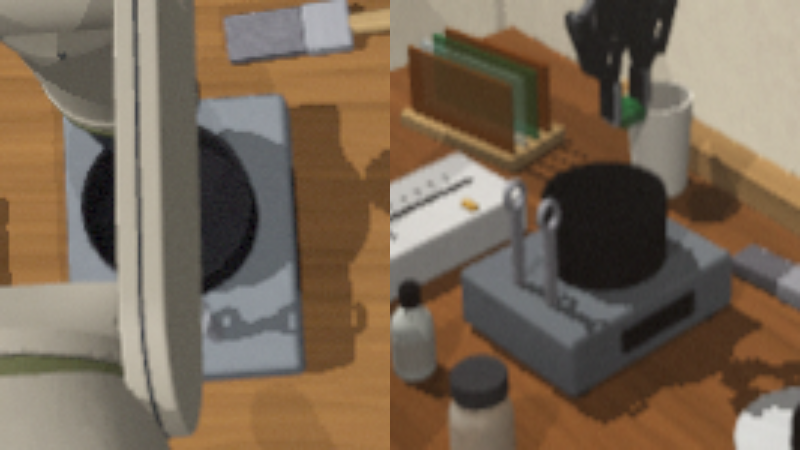

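Emit:
apply_moves:
  deltas:
    - [-0.05, 0, 1, 0, 0, 0, 0]
    - [0, 0, 1, 0, 0, 0, 0]
    - [0, 0, 0.8, 0, 0, 0, 0]
    - [0, 0, 0.1, 0, 0, 0, 0.42]
    - [0, 0, 0, 0, 0, 0, 0.42]
    - [0, 0, 0, 0, 0, 0, 0.42]
    - [0, 0, -1, 0, 0, 0, 0.42]
    - [0, 0, -1, 0, 0, 0, 0.45]

```text
time: 12.68
tool_pos: [635.5, 86.2, 166.6]
tcp_rot: [180.0, 0.0, 93.6]
ft_force: [0.1, -0.4, -0.2]
finger_gap: 38.4
grip_force: 0.0
```

Emit:
apply_moves:
  deltas:
    - [0, 0, -1, 0, 0, 0, 0.6]
    - [-1, -1, 0, 0, 0, 0, 0.6]
    - [-1, -1, 0, 0, 0, 0, 0.6]
    - [-1, -1, 0, 0, 0, 0, 0.6]
    - [-1, -1, 0, 0, 0, 0, 0.6]
    - [-1, -1, 0, 0, 0, 0, 0.6]
    - [-1, -0.6, 0, 0, 0, 0, 0.6]
    - [-1, 0, 0, 0, 0, 0, 0.6]

```text
time: 13.68
tool_pos: [480.6, -135.2, 196.6]
tcp_rot: [179.9, 0.1, 93.6]
ft_force: [0.8, 0.1, -0.3]
finger_gap: 51.1
grip_force: 0.0
```

```bash
cat > j.py <<'E'
from m import *
t=grab('top'); s=grab('side')
for c in blobs(t,green,(180,140,300,160),25): print('top',cen(c).round(1),cv2.contourArea(c),onz('top',*cen(c),9).round(1),'ang %.1f'%wrect('top',c,9)[2])
for c in blobs(s,green,(280,170,140,190),20): print('side',cen(c).round(1),cv2.contourArea(c),onz('side',*cen(c),9).round(1))
E
python3 j.py; python3 plan.py 439 -277.5 70 98.8
```

```text
top [248.5 188.3] 158.5 [645.1  95.8   9. ] ang 0.5
top [402.2 270. ] 98.0 [ 437.9 -278.7    9. ] ang 89.3
top [429.6 264.7] 112.5 [ 449.8 -345.7    9. ] ang 89.3
top [457.1 269.9] 115.5 [ 436.5 -412.2    9. ] ang 5.5
side [352.9 311.7] 70.0 [ 442.3 -276.4    9. ]
side [375.8 323.5] 91.0 [ 452.5 -345.6    9. ]
side [392.3 340.2] 105.5 [ 438.4 -413.6    9. ]
t 13.78 pos [ 481.3 -136.7  196.6] [1.799e+02 1.000e-01 9.350e+01] gap 51.3 F 0.0 [-0.8  0.6  0.3]
turn [ 0.03  0.03 -1.16] then shift [-4.42 -2.11  4.22] z last; mm [-132.7  -63.4  126.6]
```

Emit:
apply_moves:
  deltas:
    - [0, 0, 0, 0, 0, -0.58, 0.6]
    - [0, 0, 0, 0, 0, -0.58, 0.6]
    - [-0.88, -0.41, 0.2, 0, 0, 0, 0.6]
    - [-0.88, -0.41, 0.5, 0, 0, 0, 0.6]
    - [-0.88, -0.41, 0.5, 0, 0, 0, 0.6]
    - [-0.88, -0.41, 1, 0, 0, 0, 0.6]
    - [-0.9, -0.41, 1, 0, 0, 0, 0.6]
    - [0, 0, 1, 0, 0, 0, 0.6]

```text
time: 14.78
tool_pos: [441.3, -276.2, 69.2]
tcp_rot: [179.9, 0.1, 98.8]
ft_force: [0.0, 1.0, 0.4]
finger_gap: 51.1
grip_force: 0.0
```

```bash
python3 plan.py 440 -278 14 98.8
```

```text
t 14.78 pos [ 441.3 -276.2   69.2] [1.799e+02 1.000e-01 9.880e+01] gap 51.1 F 0.0 [0.  1.  0.4]
turn [0.02 0.02 0.01] then shift [-0.05 -0.05  1.84] z last; mm [-1.6 -1.5 55.2]
```

Emit:
apply_moves:
  deltas:
    - [-0.05, -0.05, 0.6, 0, 0, 0, 0.6]
    - [0, 0, 0.6, 0, 0, 0, 0.6]
    - [0, 0, 0.4, 0, 0, 0, 0.6]
    - [0, 0, 0.22, 0, 0, 0, 0.6]
    - [0, 0, 0, 0, 0, 0, 0.3]
    - [0, 0, 0, 0, 0, 0, 0]
    - [0, 0, 0, 0, 0, 0, 0]
    - [0, 0, 0, 0, 0, 0, 0]

```text
time: 15.78
tool_pos: [439.8, -276.5, 14.7]
tcp_rot: [180.0, 0.0, 98.9]
ft_force: [-0.1, 0.4, 1.8]
finger_gap: 28.7
grip_force: 39.8
```

Emit:
apply_moves:
  deltas:
    - [0, 0, -0.5, 0, 0, 0, 0]
    - [0, 0, -1, 0, 0, 0, 0]
    - [0, 0, -1, 0, 0, 0, 0]
    - [0, 0, -1, 0, 0, 0, 0]
    - [0, 0, -1, 0, 0, 0.55, 0]
    - [0, 0, -1, 0, 0, 0.54, 0]
    - [0, 0, -0.5, 0, 0, 0, 0]

```text
time: 16.65
tool_pos: [440.4, -276.9, 197.3]
tcp_rot: [179.8, 0.1, 94.0]
ft_force: [0.5, -0.2, -0.7]
finger_gap: 28.6
grip_force: 39.6
```

```bash
python3 plan.py 633.2 128 192 93.8
```

```text
t 16.65 pos [ 440.4 -276.9  197.3] [1.798e+02 1.000e-01 9.400e+01] gap 28.6 F 39.6 [ 0.5 -0.2 -0.7]
turn [0.03 0.03 0.04] then shift [13.04  7.31  0.18] z last; mm [391.2 219.2   5.3]
```

Emit:
apply_moves:
  deltas:
    - [0.93, 0.52, 0, 0, 0, 0, 0]
    - [0.93, 0.52, 0, 0, 0, 0, 0]
    - [0.93, 0.52, 0, 0, 0, 0, 0]
    - [0.93, 0.52, 0, 0, 0, 0, 0]
    - [0.93, 0.52, 0, 0, 0, 0, 0]
    - [0.93, 0.52, 0, 0, 0, 0, 0]
    - [0.93, 0.52, 0, 0, 0, 0, 0]
    - [0.93, 0.52, 0, 0, 0, 0, 0]

```text
time: 17.65
tool_pos: [548.7, -44.0, 194.1]
tcp_rot: [-180.0, -0.0, 94.0]
ft_force: [0.4, -0.7, -0.7]
finger_gap: 28.9
grip_force: 39.6
```

Emit:
apply_moves:
  deltas:
    - [0.93, 0.53, 0, 0, 0, 0, 0]
    - [0.93, 0.53, 0, 0, 0, 0, 0]
    - [0.93, 0.53, 0, 0, 0, 0, 0]
    - [0.93, 0.53, 0, 0, 0, 0, 0]
    - [0.93, 0.53, 0, 0, 0, 0, 0]
    - [0.93, 0.53, 0, 0, 0, 0, 0]
    - [0, 0, 0, 0, 0, 0, 0]

```text
time: 18.52
tool_pos: [632.3, 130.5, 193.7]
tcp_rot: [-180.0, -0.0, 94.2]
ft_force: [0.7, 0.2, -0.9]
finger_gap: 28.9
grip_force: 39.6
```

```bash
python3 plan.py 633.2 128 106 93.8
```

```text
t 18.52 pos [632.3 130.5 193.7] [-180.    -0.    94.2] gap 28.9 F 39.6 [ 0.7  0.2 -0.9]
turn [-0.01 -0.    0.08] then shift [-0.09  0.02  2.92] z last; mm [-2.6  0.7 87.7]
```

Emit:
apply_moves:
  deltas:
    - [-0.09, 0, 1, 0, 0, 0, 0]
    - [0, 0, 1, 0, 0, 0, 0]
    - [0, 0, 0.8, 0, 0, 0, 0]
    - [0, 0, 0.1, 0, 0, 0, 0.42]
    - [0, 0, 0, 0, 0, 0, 0.42]
    - [0, 0, 0, 0, 0, 0, 0.42]
    - [0, 0, -1, 0, 0, 0, 0.42]
    - [0, 0, -1, 0, 0, 0, 0.45]

```text
time: 19.52
tool_pos: [632.8, 125.9, 169.0]
tcp_rot: [179.9, 0.0, 94.0]
ft_force: [0.4, 0.7, 1.0]
finger_gap: 38.5
grip_force: 0.0
```

Emit:
apply_moves:
  deltas:
    - [0, 0, -1, 0, 0, 0, 0.6]
    - [-1, -0.46, 0, 0, 0, 0, 0.6]
    - [-1, -0.46, 0, 0, 0, 0, 0.6]
    - [-1, -0.46, 0, 0, 0, 0, 0.6]
    - [-1, -0.46, 0, 0, 0, 0, 0.6]
    - [-1, -0.46, 0, 0, 0, 0, 0.6]
    - [-1, -0.46, 0, 0, 0, 0, 0.6]
    - [-1, -0.46, 0, 0, 0, 0, 0.6]

```text
time: 20.52
tool_pos: [550.8, -91.4, 198.9]
tcp_rot: [179.9, 0.1, 94.0]
ft_force: [-0.1, -0.0, 0.1]
finger_gap: 51.0
grip_force: 0.0
```

```bash
python3 j.py; python3 plan.py 451 -345.7 70 90
```

```text
top [241.2 188.5] 328.0 [644.8 113.8   9. ] ang 2.2
top [429.6 264.9] 108.5 [ 449.4 -345.6    9. ] ang 89.3
top [457.  269.7] 120.5 [ 436.9 -412.     9. ] ang 4.9
side [375.8 323.4] 85.0 [ 452.5 -345.4    9. ]
side [392.5 340.1] 109.0 [ 438.9 -413.7    9. ]
t 20.62 pos [550.4 -93.1 198.9] [1.799e+02 1.000e-01 9.380e+01] gap 51.1 F 0.0 [ 1.   1.1 -0.1]
turn [0.02 0.02 0.83] then shift [-8.42 -3.31  4.3 ] z last; mm [-252.6  -99.4  128.9]
```

Emit:
apply_moves:
  deltas:
    - [-0.5, -0.2, 0, 0, 0, 0.83, 0.6]
    - [-1, -0.4, 0, 0, 0, 0, 0.6]
    - [-1, -0.4, 0, 0, 0, 0, 0.6]
    - [-1, -0.4, 0, 0, 0, 0, 0.6]
    - [-1, -0.4, 0.3, 0, 0, 0, 0.6]
    - [-1, -0.4, 0.5, 0, 0, 0, 0.6]
    - [-1, -0.4, 0.5, 0, 0, 0, 0.6]
    - [-1, -0.4, 0.5, 0, 0, 0, 0.6]

```text
time: 21.62
tool_pos: [462.2, -316.9, 143.4]
tcp_rot: [180.0, 0.0, 90.0]
ft_force: [-0.2, -0.5, -0.8]
finger_gap: 51.4
grip_force: 0.0
```

Emit:
apply_moves:
  deltas:
    - [-0.9, -0.3, 0.5, 0, 0, 0, 0.6]
    - [0, 0, 1, 0, 0, 0, 0.6]
    - [0, 0, 1, 0, 0, 0, 0.6]
    - [0, 0, 0, 0, 0, 0, 0.6]

```text
time: 22.12
tool_pos: [451.8, -341.4, 65.9]
tcp_rot: [-179.8, -0.2, 90.1]
ft_force: [-0.0, 0.2, 0.3]
finger_gap: 51.0
grip_force: 0.0
```

```bash
python3 plan.py 451 -346 14 90
```

```text
t 22.12 pos [ 451.8 -341.4   65.9] [-179.8   -0.2   90.1] gap 51.0 F 0.0 [-0.   0.2  0.3]
turn [-0.05 -0.04  0.01] then shift [-0.15 -0.03  1.73] z last; mm [-4.6 -0.8 51.9]
```

Emit:
apply_moves:
  deltas:
    - [-0.15, -0.03, 0.6, 0, 0, 0, 0.6]
    - [0, 0, 0.6, 0, 0, 0, 0.6]
    - [0, 0, 0.4, 0, 0, 0, 0.6]
    - [0, 0, 0.12, 0, 0, 0, 0.6]
    - [0, 0, 0, 0, 0, 0, 0.3]
    - [0, 0, 0, 0, 0, 0, 0]
    - [0, 0, 0, 0, 0, 0, 0]
    - [0, 0, 0, 0, 0, 0, 0]

```text
time: 23.12
tool_pos: [452.6, -347.6, 17.0]
tcp_rot: [180.0, 0.0, 90.1]
ft_force: [-0.1, 0.2, 0.4]
finger_gap: 28.9
grip_force: 39.7
```

Emit:
apply_moves:
  deltas:
    - [0, 0, -0.5, 0, 0, 0, 0]
    - [0, 0, -1, 0, 0, 0, 0]
    - [0, 0, -1, 0, 0, 0, 0]
    - [0, 0, -1, 0, 0, 0, 0]
    - [0, 0, -1, 0, 0, -0.42, 0]
    - [0, 0, -1, 0, 0, -0.42, 0]
    - [0, 0, -0.5, 0, 0, 0, 0]
    - [0, 0, 0, 0, 0, 0, 0]

```text
time: 24.12
tool_pos: [453.0, -348.0, 198.3]
tcp_rot: [179.9, 0.1, 94.0]
ft_force: [0.3, -0.9, -0.1]
finger_gap: 28.6
grip_force: 39.6
```

```bash
python3 plan.py 599.9 85.6 192 93.8
```

```text
t 24.12 pos [ 453.  -348.   198.3] [1.799e+02 1.000e-01 9.400e+01] gap 28.6 F 39.6 [ 0.3 -0.9 -0.1]
turn [0.02 0.03 0.03] then shift [14.1   5.84  0.21] z last; mm [422.9 175.3   6.3]
```

Emit:
apply_moves:
  deltas:
    - [0.94, 0.39, 0, 0, 0, 0, 0]
    - [0.94, 0.39, 0, 0, 0, 0, 0]
    - [0.94, 0.39, 0, 0, 0, 0, 0]
    - [0.94, 0.39, 0, 0, 0, 0, 0]
    - [0.94, 0.39, 0, 0, 0, 0, 0]
    - [0.94, 0.39, 0, 0, 0, 0, 0]
    - [0.94, 0.39, 0, 0, 0, 0, 0]
    - [0.94, 0.39, 0, 0, 0, 0, 0]

```text
time: 25.12
tool_pos: [529.3, -114.6, 194.7]
tcp_rot: [-179.8, -0.1, 94.0]
ft_force: [0.4, -0.1, -0.6]
finger_gap: 28.5
grip_force: 39.6
```

Emit:
apply_moves:
  deltas:
    - [0.93, 0.39, 0, 0, 0, 0, 0]
    - [0.93, 0.39, 0, 0, 0, 0, 0]
    - [0.93, 0.39, 0, 0, 0, 0, 0]
    - [0.93, 0.39, 0, 0, 0, 0, 0]
    - [0.93, 0.39, 0, 0, 0, 0, 0]
    - [0.93, 0.39, 0, 0, 0, 0, 0]
    - [0.93, 0.39, 0, 0, 0, 0, 0]
    - [0, 0, 0, 0, 0, 0, 0]

```text
time: 26.12
tool_pos: [597.4, 86.6, 194.6]
tcp_rot: [-179.8, -0.0, 94.1]
ft_force: [-0.0, -0.6, -0.8]
finger_gap: 28.4
grip_force: 39.6
```

```bash
python3 plan.py 599.9 85.6 106 93.8
```

```text
t 26.12 pos [597.4  86.6 194.6] [-179.8   -0.    94.1] gap 28.4 F 39.6 [-0.  -0.6 -0.8]
turn [-0.04 -0.01  0.07] then shift [-0.04  0.08  2.95] z last; mm [-1.1  2.4 88.6]
```

Emit:
apply_moves:
  deltas:
    - [-0.04, 0.08, 1, 0, 0, 0, 0]
    - [0, 0, 1, 0, 0, 0, 0]
    - [0, 0, 0.8, 0, 0, 0, 0]
    - [0, 0, 0.1, 0, 0, 0, 0.42]
    - [0, 0, 0, 0, 0, 0, 0.42]
    - [0, 0, 0, 0, 0, 0, 0.42]
    - [0, 0, -1, 0, 0, 0, 0.42]
    - [0, 0, -1, 0, 0, 0, 0.45]

```text
time: 27.12
tool_pos: [599.4, 82.8, 168.5]
tcp_rot: [-179.8, 0.0, 93.9]
ft_force: [0.4, 0.0, 0.5]
finger_gap: 38.3
grip_force: 0.0
```

Emit:
apply_moves:
  deltas:
    - [0, 0, -1, 0, 0, 0, 0.6]
    - [-1, -0.4, 0, 0, 0, 0, 0.6]
    - [-1, -0.4, 0, 0, 0, 0, 0.6]
    - [-1, -0.4, 0, 0, 0, 0, 0.6]
    - [-1, -0.4, 0, 0, 0, 0, 0.6]
    - [-1, -0.4, 0, 0, 0, 0, 0.6]
    - [-1, -0.4, 0, 0, 0, 0, 0.6]
    - [-1, -0.4, 0, 0, 0, 0, 0.6]

```text
time: 28.12
tool_pos: [530.0, -133.1, 198.5]
tcp_rot: [-179.9, -0.0, 93.9]
ft_force: [0.2, -0.8, -0.3]
finger_gap: 51.2
grip_force: 0.0
```

Emit:
apply_moves:
  deltas:
    - [-1, -0.4, 0, 0, 0, -0.5, 0.6]
    - [-1, -0.4, 0, 0, 0, 0, 0.6]
    - [-1, -0.4, 0, 0, 0, 0, 0.6]
    - [-1, -0.4, 0, 0, 0, 0, 0.6]
    - [-1, -0.4, 0, 0, 0, 0, 0.6]
    - [-1, -0.4, 0, 0, 0, 0, 0.6]
    - [-1, -0.4, 0, 0, 0, 0, 0.6]
    - [0, 0, 0, 0, 0, 0, 0.6]

```text
time: 29.12
tool_pos: [467.7, -351.2, 198.4]
tcp_rot: [-179.9, -0.0, 96.1]
ft_force: [0.0, 0.9, -0.6]
finger_gap: 51.0
grip_force: 0.0
```

```bash
python3 j.py; python3 plan.py 438 -413 14 96
```

```text
top [243.7 192.3] 481.0 [635.1 107.5   9. ] ang 2.5
top [453.5 270.6] 32.5 [ 434.8 -403.2    9. ] ang 87.3
side [392.4 339.8] 94.5 [ 439.4 -412.9    9. ]
t 29.23 pos [ 468.8 -349.2  198.6] [-1.799e+02 -1.000e-01  9.620e+01] gap 51.2 F 0.0 [0.2 1.2 0.3]
turn [-0.01 -0.02  0.04] then shift [-2.01 -1.24  6.15] z last; mm [-60.3 -37.3 184.6]
```

Emit:
apply_moves:
  deltas:
    - [-0.7, -0.42, 0.3, 0, 0, 0, 0.6]
    - [-0.7, -0.42, 0.5, 0, 0, 0, 0.6]
    - [-0.6, -0.4, 0.8, 0, 0, 0, 0.6]
    - [0, 0, 1, 0, 0, 0, 0.6]
    - [0, 0, 1, 0, 0, 0, 0.6]
    - [0, 0, 0.6, 0, 0, 0, 0.6]
    - [0, 0, 0, 0, 0, 0, 0.6]

```text
time: 30.1
tool_pos: [438.7, -411.3, 72.0]
tcp_rot: [-179.9, -0.2, 96.3]
ft_force: [-0.7, 0.3, -0.4]
finger_gap: 50.9
grip_force: 0.0
```

```bash
python3 plan.py 438 -413 14 96
```

```text
t 30.10 pos [ 438.7 -411.3   72. ] [-179.9   -0.2   96.3] gap 50.9 F 0.0 [-0.7  0.3 -0.4]
turn [-0.02 -0.04  0.07] then shift [-0.05 -0.03  1.93] z last; mm [-1.6 -0.9 58. ]
```

Emit:
apply_moves:
  deltas:
    - [-0.05, -0.03, 0.7, 0, 0, 0, 0.6]
    - [0, 0, 0.6, 0, 0, 0, 0.6]
    - [0, 0, 0.4, 0, 0, 0, 0.6]
    - [0, 0, 0.2, 0, 0, 0, 0.6]
    - [0, 0, 0, 0, 0, 0, 0.3]
    - [0, 0, 0, 0, 0, 0, 0]
    - [0, 0, 0, 0, 0, 0, 0]
    - [0, 0, 0, 0, 0, 0, 0]

```text
time: 31.1
tool_pos: [438.8, -414.7, 17.1]
tcp_rot: [180.0, 0.0, 96.3]
ft_force: [-0.1, 0.8, -0.5]
finger_gap: 29.0
grip_force: 40.2
```

Emit:
apply_moves:
  deltas:
    - [0, 0, -0.5, 0, 0, 0, 0]
    - [0, 0, -1, 0, 0, 0, 0]
    - [0, 0, -1, 0, 0, 0, 0]
    - [0, 0, -1, 0, 0, 0, 0]
    - [0, 0, -1, 0, 0, 0.3, 0]
    - [0, 0, -1, 0, 0, 0.25, 0]
    - [0, 0, -0.5, 0, 0, 0, 0]
    - [0, 0, 0, 0, 0, 0, 0]

```text
time: 32.1
tool_pos: [439.2, -415.2, 198.5]
tcp_rot: [179.9, 0.1, 93.8]
ft_force: [0.3, -0.1, -0.8]
finger_gap: 29.0
grip_force: 40.2
```

```bash
python3 plan.py 597.2 125.6 192 93.8
```

```text
t 32.10 pos [ 439.2 -415.2  198.5] [1.799e+02 1.000e-01 9.380e+01] gap 29.0 F 40.2 [ 0.3 -0.1 -0.8]
turn [ 0.02  0.03 -0.  ] then shift [17.64  6.45  0.22] z last; mm [529.1 193.5   6.5]
```

Emit:
apply_moves:
  deltas:
    - [0.98, 0.36, 0, 0, 0, 0, 0]
    - [0.98, 0.36, 0, 0, 0, 0, 0]
    - [0.98, 0.36, 0, 0, 0, 0, 0]
    - [0.98, 0.36, 0, 0, 0, 0, 0]
    - [0.98, 0.36, 0, 0, 0, 0, 0]
    - [0.98, 0.36, 0, 0, 0, 0, 0]
    - [0.98, 0.36, 0, 0, 0, 0, 0]
    - [0.98, 0.36, 0, 0, 0, 0, 0]

```text
time: 33.1
tool_pos: [508.7, -172.8, 194.7]
tcp_rot: [-179.9, -0.1, 93.8]
ft_force: [0.0, -0.5, -1.0]
finger_gap: 28.6
grip_force: 40.2
```

Emit:
apply_moves:
  deltas:
    - [0.98, 0.36, 0, 0, 0, 0, 0]
    - [0.98, 0.36, 0, 0, 0, 0, 0]
    - [0.98, 0.36, 0, 0, 0, 0, 0]
    - [0.98, 0.36, 0, 0, 0, 0, 0]
    - [0.98, 0.36, 0, 0, 0, 0, 0]
    - [0.98, 0.36, 0, 0, 0, 0, 0]
    - [0.98, 0.36, 0, 0, 0, 0, 0]
    - [0.98, 0.36, 0, 0, 0, 0, 0]

```text
time: 34.1
tool_pos: [579.3, 67.2, 194.6]
tcp_rot: [-179.8, -0.0, 93.8]
ft_force: [0.4, -0.7, 0.1]
finger_gap: 28.9
grip_force: 40.2
```

Emit:
apply_moves:
  deltas:
    - [0.9, 0.36, 0, 0, 0, 0, 0]
    - [0.9, 0.36, 0, 0, 0, 0, 0]
    - [0, 0, 0, 0, 0, 0, 0]
    - [0, 0, 0, 0, 0, 0, 0]

```text
time: 34.6
tool_pos: [597.3, 121.0, 195.2]
tcp_rot: [-179.9, 0.0, 93.8]
ft_force: [-0.2, 0.1, -1.3]
finger_gap: 28.7
grip_force: 40.2
```

```bash
python3 plan.py 597.2 125.6 106 93.8
```

```text
t 34.60 pos [597.3 121.  195.2] [-179.9    0.    93.8] gap 28.7 F 40.2 [-0.2  0.1 -1.3]
turn [-0.03  0.01 -0.  ] then shift [0.15 0.01 2.97] z last; mm [ 4.6  0.2 89.2]
```

Emit:
apply_moves:
  deltas:
    - [0.15, 0, 1, 0, 0, 0, 0]
    - [0, 0, 1, 0, 0, 0, 0]
    - [0, 0, 0.8, 0, 0, 0, 0]
    - [0, 0, 0.1, 0, 0, 0, 0.42]
    - [0, 0, 0, 0, 0, 0, 0.42]
    - [0, 0, 0, 0, 0, 0, 0.42]
    - [0, 0, -1, 0, 0, 0, 0.42]
    - [0, 0, -1, 0, 0, 0, 0.45]

```text
time: 35.6
tool_pos: [597.6, 125.9, 170.9]
tcp_rot: [-180.0, -0.0, 93.8]
ft_force: [-0.1, -0.1, 0.4]
finger_gap: 38.9
grip_force: 0.0
```

Emit:
apply_moves:
  deltas:
    - [0, 0, -1, 0, 0, 0, 0.6]
    - [-1, -1, 0, 0, 0, 0, 0.6]
    - [-1, -1, 0, 0, 0, 0, 0.6]
    - [-1, -1, 0, 0, 0, 0, 0.6]
    - [-1, -1, 0, 0, 0, 0, 0.6]
    - [-1, -1, 0, 0, 0, 0, 0.6]
    - [-1, 0, 0, 0, 0, 0, 0.6]
    - [-1, 0, 0, 0, 0, 0, 0.6]

```text
time: 36.6
tool_pos: [461.9, -94.5, 200.9]
tcp_rot: [179.9, 0.0, 93.8]
ft_force: [-0.2, 0.0, 0.1]
finger_gap: 51.2
grip_force: 0.0
```

Emit:
apply_moves:
  deltas:
    - [-1, 0, 0, 0, 0, 1, 0.6]
    - [-1, 0, 0, 0, 0, 1, 0.6]
    - [0, 0, 0, 0, 0, 1, 0.6]
    - [0, 0, 0, 0, 0, 1, 0.6]
    - [0, 0, 0, 0, 0, 1, 0.6]
    - [0, 0, 0, 0, 0, 1, 0.6]
    - [0, 0, 0, 0, 0, 1, 0.6]
    - [0, 0, 0, 0, 0, 1, 0.6]

```text
time: 37.6
tool_pos: [463.7, -153.4, 200.7]
tcp_rot: [179.9, -0.0, 57.0]
ft_force: [-0.4, 0.0, -0.2]
finger_gap: 51.2
grip_force: 0.0
```

```bash
cat > big.py <<'E'
import sys
from m import *
np.set_printoptions(precision=1,suppress=True)
t,s=grab('top'),grab('side')
a=t[140:260,190:290]; b=t[150:245,325:395]
cv2.imwrite('pics/'+sys.argv[1],np.hstack([cv2.resize(a,(480,576),interpolation=2),cv2.resize(t[180:240,430:460],(288,576),interpolation=2)])[:,:,::-1])
# lid circle fit: plate top z14, radius 70, in world coordinates
lt=blobs(t,lambda H,S,V:(S<60)&(V>110),(322,150,75,85),300)
for c in lt:
    P=np.array([onz('top',*p,14)[:2] for p in c[:,0]])
    x=None; Q=P
    for _ in range(6):
        A=np.c_[2*Q,np.ones(len(Q))]; x=np.linalg.lstsq(A,(Q**2).sum(1),rcond=None)[0]
        r=np.sqrt(x[2]+x[:2]@x[:2]); e=np.hypot(*(P-x[:2]).T)-r; Q=P[abs(e)<4]
    d=P-x[:2]; rr=np.hypot(*d.T); T=d[rr>r+8]; v=T.mean(0)
    print('lid centre@14',x[:2],'r',r,'tongue dir',np.degrees(np.arctan2(*v[::-1])),'lid yaw',np.degrees(np.arctan2(-v[1],-v[0])),'max',rr.max())
bt=blobs(t,lambda H,S,V:V<70,(345,170,35,35),30)
if bt: print('handle@44',wrect('top',bt[0],44))
# side view plate: ellipse on z=14
ls=blobs(s,lambda H,S,V:(S<60)&(V>110),(350,235,70,60),200)
for c in ls:
    P=np.array([onz('side',*p,14)[:2] for p in c[:,0]]); print('side lid minmax',P.min(0),P.max(0),'mid',(P.min(0)+P.max(0))/2)
E
python3 big.py g4.png; python3 j.py; python3 plan.py 633 -180 110 24.9
```

```text
lid centre@14 [ 611.2 -132.5] r 61.92825061849373 tongue dir 31.26395630737482 lid yaw -148.73604369262517 max 96.10822872784483
lid centre@14 [ 601.1 -190. ] r 82.9192190798076 tongue dir -7.659991966353032 lid yaw 172.340008033647 max 109.15527812520031
side lid minmax [ 537.1 -250.3] [ 709.6 -107.9] mid [ 623.4 -179.1]
top [231.5 204.1] 163.5 [605.6 137.3   9. ] ang 1.0
top [243.8 192.3] 483.0 [635.1 107.3   9. ] ang 2.7
t 37.80 pos [ 463.6 -153.4  200.3] [180.   -0.   57.2] gap 51.5 F 0.0 [ 0.3 -0.3  0. ]
turn [ 0.01 -0.    7.05] then shift [4.75 3.18 3.01] z last; mm [142.5  95.4  90.3]
```

View pics/g4.png

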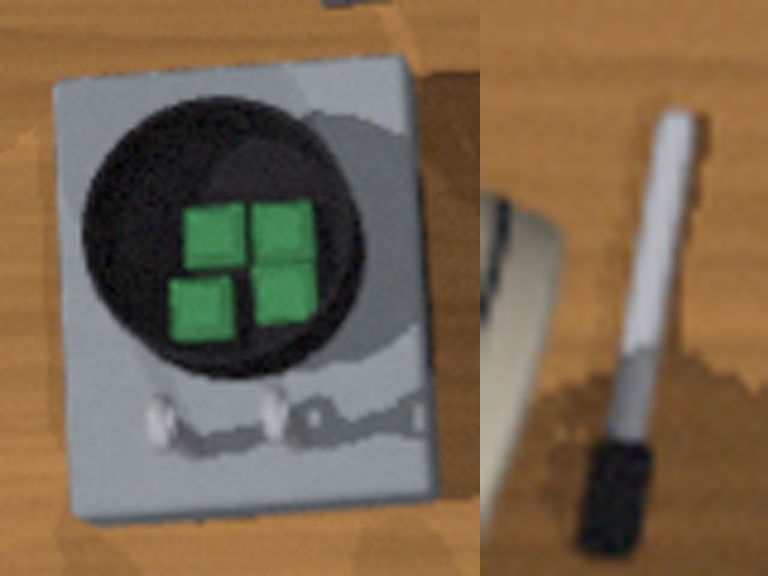

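```bash
python3 - <<'E'
from m import *
np.set_printoptions(precision=1,suppress=True)
t=cv2.imread('pics/top0.png')[:,:,::-1].copy(); s=cv2.imread('pics/side0.png')[:,:,::-1].copy()
def fit(c,cam,z):
    P=np.array([onz(cam,*p,z)[:2] for p in c[:,0]]); Q=P
    for _ in range(8):
        x=np.linalg.lstsq(np.c_[2*Q,np.ones(len(Q))],(Q**2).sum(1),rcond=None)[0]
        r=np.sqrt(x[2]+x[:2]@x[:2]); e=np.hypot(*(P-x[:2]).T)-r; Q=P[abs(e)<3]
    d=P-x[:2]; rr=np.hypot(*d.T); return x[:2],r,d[rr>r+12],len(Q)/len(P)
lt=blobs(t,lambda H,S,V:(S<60)&(V>110),(322,150,75,85),300)
for c in lt:
    x,r,T,f=fit(c,'top',14); v=T.mean(0); print('lid',x,r,f,'yaw',np.degrees(np.arctan2(-v[1],-v[0])))
bt=blobs(t,lambda H,S,V:V<70,(345,170,35,35),30); print('handle tri',tri(cen(bt[0]),cen(blobs(s,lambda H,S,V:V<70,(370,248,30,25),20)[0])))
ls=blobs(s,lambda H,S,V:(S<60)&(V>110),(350,240,70,55),200)
for c in ls: x,r,T,f=fit(c,'side',14); print('side lid',x,r,f)
bw=blobs(t,lambda H,S,V:V<60,(200,155,75,70),500)
for c in bw: x,r,T,f=fit(c,'top',110); print('bowl',x,r,f); b=x
a=np.radians(3.8); ex=np.array([np.cos(a),np.sin(a)]); ey=np.array([-np.sin(a),np.cos(a)])
for sgn in(1,-1):
    q=b-95*ex+26*sgn*ey
    for n in('top','side'): print(sgn,n,[proj(n,[*q,z]) for z in(144.5,131,55)])
print('eyelet tops@144.5',onz('top',223.3,222.7,144.5),onz('top',246.3,220.8,144.5))
print('tri holes',tri((222.5,224.5),(282,202)),tri((246,223),(294.3,206.5)))
E
```

```text
lid [ 634.7 -179.4] 69.81628004804578 0.8306010928961749 yaw 24.2414901785614
handle tri (array([ 635.5, -180.5,   31.1]), np.float64(2.992774157081333))
side lid [ 637.8 -179.6] 69.63188745923541 0.6024844720496895
bowl [617.2 107. ] 66.77400586296574 0.7592592592592593
1 top [array([223.7, 229. ]), array([225., 230.]), array([231.7, 235.2])]
1 side [array([280.6, 199.3]), array([280.9, 203.6]), array([282.3, 226.7])]
-1 top [array([247.7, 227.2]), array([248.7, 228.2]), array([253.8, 233.5])]
-1 side [array([292.1, 204.7]), array([292.3, 209. ]), array([293.5, 232.6])]
eyelet tops@144.5 [534.6 127.9 144.5] [538.1  78.1 144.5]
tri holes (array([531.6, 133.5, 130.5]), np.float64(3.564103875180455)) (array([535.3,  80.5, 133.5]), np.float64(0.05975740802680283))
```

Emit:
apply_moves:
  deltas:
    - [0, 0, 0, 0, 0, 1, 0.6]
    - [0, 0, 0, 0, 0, 1, 0.6]
    - [0, 0, 0, 0, 0, 1, 0.6]
    - [0, 0, 0, 0, 0, 1, 0.6]
    - [0, 0, 0, 0, 0, 1, 0.6]
    - [0, 0, 0, 0, 0, 1, 0.6]
    - [0, 0, 0, 0, 0, 1, 0.6]
    - [0, 0, 0, 0, 0, 0.1, 0.6]

```text
time: 38.8
tool_pos: [463.5, -153.3, 199.9]
tcp_rot: [180.0, -0.0, 24.6]
ft_force: [0.5, 0.0, -0.4]
finger_gap: 51.0
grip_force: 0.0
```

```bash
python3 plan.py 636 -180 90 24.5
```

```text
t 38.80 pos [ 463.5 -153.3  199.9] [180.   -0.   24.6] gap 51.0 F 0.0 [ 0.5  0.  -0.4]
turn [ 0.   -0.    0.03] then shift [4.86 3.19 3.66] z last; mm [145.9  95.8 109.9]
```

Emit:
apply_moves:
  deltas:
    - [0.97, 0.64, 0, 0, 0, 0, 0.6]
    - [0.97, 0.64, 0.5, 0, 0, 0, 0.6]
    - [0.97, 0.64, 0.5, 0, 0, 0, 0.6]
    - [0.97, 0.64, 0.6, 0, 0, 0, 0.6]
    - [0.97, 0.64, 0.6, 0, 0, 0, 0.6]
    - [0, 0, 0.7, 0, 0, 0, 0.6]
    - [0, 0, 0.7, 0, 0, 0, 0.6]
    - [0, 0, 0, 0, 0, 0, 0.6]

```text
time: 39.8
tool_pos: [633.2, -179.4, 88.9]
tcp_rot: [-179.8, 0.2, 24.6]
ft_force: [-0.6, 0.2, -0.4]
finger_gap: 51.3
grip_force: 0.0
```

```bash
python3 plan.py 636 -180 32 24.5; python3 - <<'E'
from h import *
a=grab('top')[150:240,320:410]; b=grab('side')[220:310,340:430]
cv2.imwrite('pics/g5.png',np.hstack([cv2.resize(a,(400,400)),cv2.resize(b,(400,400))])[:,:,::-1])
E
```

```text
t 39.80 pos [ 633.2 -179.4   88.9] [-179.8    0.2   24.6] gap 51.3 F 0.0 [-0.6  0.2 -0.4]
turn [-0.04  0.05  0.02] then shift [0.08 0.06 1.9 ] z last; mm [ 2.3  1.7 56.9]
```

View pics/g5.png

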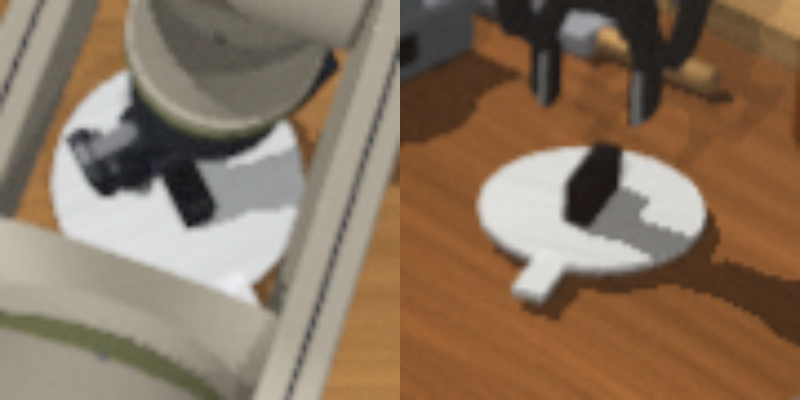

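Emit:
apply_moves:
  deltas:
    - [0.08, 0.06, 0.6, 0, 0, 0, 0.6]
    - [0, 0, 0.6, 0, 0, 0, 0.6]
    - [0, 0, 0.5, 0, 0, 0, 0.6]
    - [0, 0, 0.2, 0, 0, 0, 0.6]
    - [0, 0, 0, 0, 0, 0, 0]
    - [0, 0, 0, 0, 0, 0, 0]
    - [0, 0, 0, 0, 0, 0, 0]
    - [0, 0, 0, 0, 0, 0, 0]
  grip_force: 80

```text
time: 40.9
tool_pos: [639.3, -181.1, 35.5]
tcp_rot: [179.9, -0.1, 24.6]
ft_force: [0.2, -0.1, 2.5]
finger_gap: 16.0
grip_force: 80.2
```

Emit:
apply_moves:
  deltas:
    - [0, 0, -0.3, 0, 0, 0, 0]
    - [0, 0, -0.5, 0, 0, 0, 0]
    - [0, 0, -1, 0, 0, 0, 0]
    - [0, 0, -1, 0, 0, 0, 0]
    - [0, 0, -1, 0, 0, 0, 0]
    - [0, 0, -1, 0, 0, 0, 0]
    - [0, 0, -1, 0, 0, 0, 0]
    - [0, 0, 0, 0, 0, 0, 0]

```text
time: 41.9
tool_pos: [640.6, -181.5, 213.3]
tcp_rot: [179.7, -0.3, 24.6]
ft_force: [0.3, -0.5, -2.3]
finger_gap: 16.6
grip_force: 79.8
```

Emit:
apply_moves:
  deltas:
    - [0, 0, 0, 0, 0, 0.76, 0]
    - [0, 0, 0, 0, 0, 0.76, 0]
    - [0, 0, 0, 0, 0, 0.76, 0]
    - [0, 0, 0, 0, 0, 0.76, 0]
    - [0, 0, 0, 0, 0, 0.76, 0]
    - [0, 0, 0, 0, 0, 0.74, 0]
    - [0, 0, 0, 0, 0, 0, 0]

```text
time: 42.78
tool_pos: [637.9, -180.5, 207.0]
tcp_rot: [-179.9, 0.1, 3.8]
ft_force: [-0.3, 0.0, -2.8]
finger_gap: 16.1
grip_force: 79.6
```

```bash
python3 plan.py 621 106.6 200 3.8
```

```text
t 42.77 pos [ 637.9 -180.5  207. ] [-1.799e+02  1.000e-01  3.800e+00] gap 16.1 F 79.6 [-0.3  0.  -2.8]
turn [-0.01  0.03 -0.01] then shift [ 0.07 -9.59  0.23] z last; mm [   2.1 -287.6    7. ]
```

Emit:
apply_moves:
  deltas:
    - [0, -0.6, 0, 0, 0, 0, 0]
    - [0, -1, 0, 0, 0, 0, 0]
    - [0, -1, 0, 0, 0, 0, 0]
    - [0, -1, 0, 0, 0, 0, 0]
    - [0, -1, 0, 0, 0, 0, 0]
    - [0, -1, 0, 0, 0, 0, 0]
    - [0, -1, 0, 0, 0, 0, 0]
    - [0, -1, 0, 0, 0, 0, 0]

```text
time: 43.78
tool_pos: [623.1, 48.9, 208.4]
tcp_rot: [-180.0, 0.0, 3.8]
ft_force: [0.6, 0.6, -2.8]
finger_gap: 16.4
grip_force: 79.6
```

Emit:
apply_moves:
  deltas:
    - [0.05, -1, 0, 0, 0, 0, 0]
    - [0, -0.7, 0, 0, 0, 0, 0]
    - [0, -0.29, 0, 0, 0, 0, 0]
    - [0, 0, 0.8, 0, 0, 0, 0]
    - [0, 0, 0.5, 0, 0, 0, 0]
    - [0, 0, 0, 0, 0, 0, 0]
    - [0, 0, 0, 0, 0, 0, 0]

```text
time: 44.65
tool_pos: [621.7, 106.0, 170.3]
tcp_rot: [180.0, -0.0, 3.7]
ft_force: [-0.3, -0.6, -3.0]
finger_gap: 16.2
grip_force: 79.7
```

```bash
python3 plan.py 621 106.6 137.5 3.8; python3 - <<'E'
from h import *
a=grab('top')[130:260,180:300]; b=grab('side')[160:260,245:365]
cv2.imwrite('pics/g6.png',np.hstack([cv2.resize(a,(400,433)),cv2.resize(b,(400,333)).copy() if 0 else cv2.copyMakeBorder(cv2.resize(b,(400,333)),0,100,0,0,0)])[:,:,::-1])
E
```

```text
t 44.65 pos [621.7 106.  170.3] [180.   -0.    3.7] gap 16.2 F 79.7 [-0.3 -0.6 -3. ]
turn [ 0.   -0.01 -0.02] then shift [-0.02 -0.02  1.09] z last; mm [-0.7 -0.7 32.8]
```

View pics/g6.png

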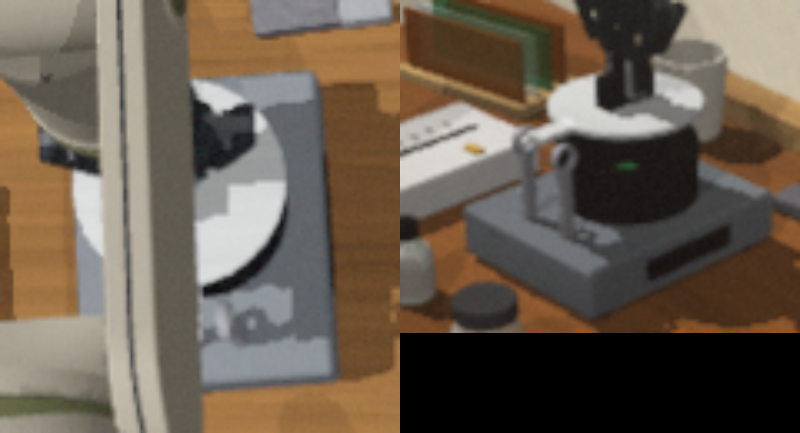

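```bash
cat > lidfit.py <<'E'
from m import *
np.set_printoptions(precision=1,suppress=True)
from scipy.optimize import least_squares
def circ(cam,P,z,r):
    W=np.array([onz(cam,*p,z)[:2] for p in P])
    f=least_squares(lambda x:np.hypot(*(W-x).T)-r,W.mean(0),loss='soft_l1',f_scale=1.0)
    return f.x,np.median(abs(f.fun))
E
python3 - <<'E'
from lidfit import *
t,s=grab('top'),grab('side'); t0=cv2.imread('pics/top0.png')[:,:,::-1].copy(); s0=cv2.imread('pics/side0.png')[:,:,::-1].copy()
zl=sense()['tool_pos'][2]-35.5+14
W=lambda H,S,V:(S<60)&(V>115)
# lid in side: use left/right/lower boundary of plate
c=max(blobs(s,W,(288,170,75,40),100),key=cv2.contourArea)[:,0]; print(c.min(0),c.max(0))
c=c[(c[:,0]>294)&((c[:,1]>188)|(c[:,0]<303))]
print('side lid',circ('side',c,zl-3,70),len(c))
c=max(blobs(t,W,(240,150,30,75),50),key=cv2.contourArea)[:,0]; c=c[(c[:,0]>245)&(c[:,1]>165)]; 
print('top lid',circ('top',c,zl-3,70),len(c), c.min(0),c.max(0))
b=max(blobs(s0,lambda H,S,V:V<60,(288,185,55,50),100),key=cv2.contourArea)[:,0]; print(b.min(0),b.max(0))
u=b[b[:,1]<204]; print('side bowl',circ('side',u,110,65),len(u))
b=max(blobs(t0,lambda H,S,V:V<60,(200,155,75,70),500),key=cv2.contourArea)[:,0]
u=b[(b[:,0]<230)|(b[:,1]<175)]; print('top bowl',circ('top',u,110,65),len(u), 'all',circ('top',b,110,65))
E
```

```text
[288 170] [362 202]
side lid (array([624.8, 116.9]), np.float64(2.830184923641056)) 77
top lid (array([617.5, 108.9]), np.float64(1.390677123983707)) 70 [246 166] [265 213]
[292 194] [338 228]
side bowl (array([621.3, 107.3]), np.float64(1.5258162319080384)) 52
top bowl (array([619.8, 108. ]), np.float64(1.2373979553790946)) 98 all (array([618.1, 107.2]), np.float64(2.015478540837762))
```

Emit:
apply_moves:
  deltas:
    - [0.03, -0.03, 0.3, 0, 0, 0, 0]
    - [0, 0, 0.3, 0, 0, 0, 0]
    - [0, 0, 0.2, 0, 0, 0, 0]
    - [0, 0, 0.1, 0, 0, 0, 0]
    - [0, 0, 0.1, 0, 0, 0, 0]
    - [0, 0, 0, 0, 0, 0, 0]

```text
time: 45.6
tool_pos: [622.1, 107.3, 139.6]
tcp_rot: [-180.0, 0.0, 3.7]
ft_force: [-0.5, 1.1, -2.8]
finger_gap: 16.3
grip_force: 79.7
```

Emit:
apply_moves:
  deltas:
    - [0, 0, 0.07, 0, 0, 0, 0]
    - [0, 0, 0, 0, 0, 0, 0]
    - [0, 0, 0.03, 0, 0, 0, 0]
    - [0, 0, 0, 0, 0, 0, 0]

```text
time: 46.1
tool_pos: [622.3, 107.3, 137.5]
tcp_rot: [180.0, -0.0, 3.7]
ft_force: [-3.1, -1.0, 5.0]
finger_gap: 16.5
grip_force: 80.6
```

Emit:
apply_moves:
  deltas:
    - [0, 0, 0, 0, 0, 0, 0.4]
    - [0, 0, 0, 0, 0, 0, 0.5]
    - [0, 0, -0.3, 0, 0, 0, 0.6]
    - [0, 0, -0.7, 0, 0, 0, 0.6]
    - [0, 0, -1, 0, 0, 0, 0.6]
    - [0, 1, -0.8, 0, 0, 0.5, 0.6]
    - [0, 1, 0, 0, 0, 1, 0.5]
    - [0, 1, 0, 0, 0, 1, 0.5]

```text
time: 47.1
tool_pos: [624.2, 16.6, 223.6]
tcp_rot: [-180.0, -0.2, -7.8]
ft_force: [0.1, 0.2, -0.0]
finger_gap: 42.6
grip_force: 0.0
```

Emit:
apply_moves:
  deltas:
    - [-0.4, 1, 0, 0, 0, 1, 0.5]
    - [-0.4, 1, 0, 0, 0, 0, 0.5]
    - [-0.4, 1, 0, 0, 0, 0, 0.5]
    - [-0.4, 1, 0, 0, 0, 0, 0.5]
    - [-0.4, 1, 0, 0, 0, 0, 0.5]
    - [-0.4, 1, 0, 0, 0, 0, 0.5]
    - [-0.4, 1, 0, 0, 0, 0, 0.5]
    - [0, 0, 0, 0, 0, 0, 0.5]

```text
time: 48.1
tool_pos: [498.3, -173.0, 222.8]
tcp_rot: [179.9, -0.1, -12.4]
ft_force: [1.3, -0.1, -0.5]
finger_gap: 42.8
grip_force: 0.0
```

```bash
cat > p.py <<'E'
from lidfit import *
t,s=grab('top','last_top.png'),grab('side','last_side.png')
R=(410,170,60,90); RS=(380,270,80,70)
pb=blobs(t,lambda H,S,V:V<60,R,25); rt=blobs(t,lambda H,S,V:(S<60)&(V>90),R,40); ps=blobs(s,lambda H,S,V:V<55,RS,20); rs=blobs(s,lambda H,S,V:(S<60)&(V>80),RS,15)
for n,z,L,k in(('top',14,pb,'blk'),('top',7,rt,'rod'),('side',10,ps,'blk'),('side',7,rs,'rod')):
    for c in L: print(n,k,cen(c),cv2.contourArea(c),onz(n,*cen(c),z),'rect',np.array(wrect(n,c,z)[0]),np.array(wrect(n,c,z)[1]),round(wrect(n,c,z)[2],1))
W=lambda H,S,V:(S<60)&(V>115)
try:
    c=max(blobs(t,W,(195,150,85,75),100),key=cv2.contourArea)[:,0]; print('top lid',circ('top',c,116,70),c.min(0),c.max(0))
except Exception as e: print(e)
E
python3 p.py; python3 plan.py 532 -384.5 80 -12.4
```

```text
top blk [443.4 231.3] 63.0 [ 530.7 -381.8   14. ] rect [ 530.8 -381.8] [15.8 30.2] 76.3
top rod [428.  207.8] 2939.5 [ 591.1 -348.1    7. ] rect [ 575.5 -361.9] [117.9 226.4] 87.8
side blk [412.1 317.3] 77.5 [ 533.5 -385.6   10. ] rect [ 534.2 -385.7] [26.3 34.4] 76.2
side blk [454.4 326.5] 117.0 [ 582.1 -474.6   10. ] rect [ 581. -467.] [68.1 34.7] 38.6
side rod [432.6 310.3] 71.5 [ 595.1 -396.7    7. ] rect [ 596.1 -396.8] [12.2 82.9] 77.6
top lid (array([620.5, 109.6]), np.float64(13.970198091131323)) [201 151] [274 224]
t 48.20 pos [ 499.2 -171.4  222.3] [ 1.80e+02 -1.00e-01 -1.23e+01] gap 43.0 F 0.0 [ 1.1 -0.3  0.3]
turn [ 0.   -0.03  0.01] then shift [2.59 6.7  4.74] z last; mm [ 77.8 201.1 142.3]
```

Emit:
apply_moves:
  deltas:
    - [0.37, 0.96, 0, 0, 0, 0, 0.5]
    - [0.37, 0.96, 0.2, 0, 0, 0, 0.5]
    - [0.37, 0.96, 0.5, 0, 0, 0, 0.5]
    - [0.37, 0.96, 0.5, 0, 0, 0, 0.5]
    - [0.37, 0.96, 0.5, 0, 0, 0, 0.5]
    - [0.37, 0.96, 1, 0, 0, 0, 0.5]
    - [0.37, 0.94, 1, 0, 0, 0, 0.5]
    - [0, 0, 1, 0, 0, 0, 0.5]

```text
time: 49.2
tool_pos: [533.0, -385.6, 79.3]
tcp_rot: [180.0, -0.1, -12.3]
ft_force: [-0.1, 0.6, -0.0]
finger_gap: 42.8
grip_force: 0.0
```

```bash
python3 p.py | grep -v lid; python3 plan.py 532.5 -384.5 17 -12.2; python3 - <<'E'
import cv2,numpy as np
t,s=cv2.imread('pics/last_top.png'),cv2.imread('pics/last_side.png')
cv2.imwrite('pics/g7.png',np.hstack([cv2.resize(t[140:260,190:290],(400,480),interpolation=2),cv2.resize(s[265:345,380:446],(396,480),interpolation=2)]))
E
```

```text
top blk [460.5 228.5] 68.5 [ 537.3 -424.1   14. ] rect [ 535.6 -426.5] [39.6 16.9] 48.9
top rod [444.2 227.7] 2056.5 [ 540.8 -386.     7. ] rect [ 567.9 -376.5] [144.5 214.9] 86.8
side blk [412.1 317.5] 68.0 [ 533.  -386.3   10. ] rect [ 533.8 -386.4] [23.4 35. ] 78.8
side blk [418.9 281.4] 686.5 [ 661.5 -291.7   10. ] rect [ 649.2 -307.9] [153.  104.3] 49.2
side rod [432.4 310.5] 88.5 [ 594.  -397.2    7. ] rect [ 596.  -397.6] [13.6 82.7] 76.1
t 49.30 pos [ 530.4 -381.8   75.3] [-179.8    0.4  -12.3] gap 42.8 F 0.0 [-0.1  1.3 -1.2]
turn [-0.05  0.08 -0.02] then shift [0.09 0.07 1.94] z last; mm [ 2.6  2.2 58.3]
```

View pics/g7.png

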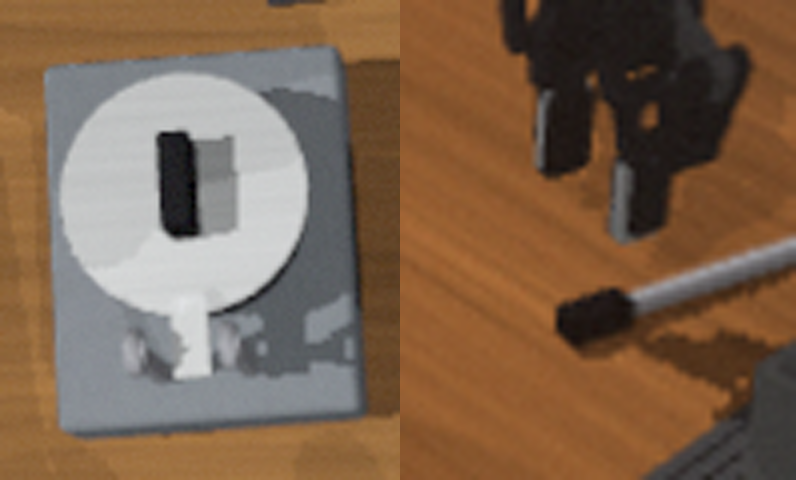

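Emit:
apply_moves:
  deltas:
    - [0, 0, 0, 0, 0, 0, 0.5]
    - [0, 0, 0, 0, 0, 0, 0.5]

```text
time: 49.55
tool_pos: [533.3, -384.4, 82.1]
tcp_rot: [179.9, -0.2, -12.2]
ft_force: [-0.0, 0.2, 0.9]
finger_gap: 42.7
grip_force: 0.0
```

```bash
python3 plan.py 532.5 -384.5 17 -12.2
```

```text
t 49.55 pos [ 533.3 -384.4   82.1] [179.9  -0.2 -12.2] gap 42.7 F 0.0 [-0.   0.2  0.9]
turn [ 0.02 -0.04 -0.01] then shift [-0.02  0.01  2.17] z last; mm [-0.7  0.3 65.1]
```

Emit:
apply_moves:
  deltas:
    - [0, 0, 0.7, 0, 0, 0, 0.5]
    - [0, 0, 0.6, 0, 0, 0, 0.5]
    - [0, 0, 0.5, 0, 0, 0, 0.5]
    - [0, 0, 0.25, 0, 0, 0, 0.5]
    - [0, 0, 0.1, 0, 0, 0, 0.5]
    - [0, 0, 0, 0, 0, 0, 0.5]
  grip_force: 60

```text
time: 50.3
tool_pos: [532.0, -384.4, 15.4]
tcp_rot: [180.0, -0.0, -12.3]
ft_force: [-0.2, -0.5, 0.5]
finger_gap: 42.8
grip_force: 0.0
```

Emit:
apply_moves:
  deltas:
    - [0, 0, 0, 0, 0, 0, 0]
    - [0, 0, 0, 0, 0, 0, 0]
    - [0, 0, 0, 0, 0, 0, 0]
    - [0, 0, 0, 0, 0, 0, 0]

```text
time: 50.8
tool_pos: [532.3, -384.6, 16.1]
tcp_rot: [180.0, -0.1, -12.3]
ft_force: [-0.6, 0.5, 6.5]
finger_gap: 12.2
grip_force: 59.9
```

Emit:
apply_moves:
  deltas:
    - [0, 0, -0.4, 0, 0, 0, 0]
    - [0, 0, -0.8, 0, 0, 0, 0]
    - [0, 0, -1, 0, 0, 0, 0]
    - [0, 0, -1, 0, 0, 0, 0]
    - [0, 0, -1, 0, 0, 0, 0]
    - [0, 0, -1, 0, 0, 0, 0]
    - [0, 0, -0.8, 0, 0, 0, 0]
    - [0, 0, 0, 0, 0, -0.5, 0]

```text
time: 51.8
tool_pos: [532.9, -385.1, 199.1]
tcp_rot: [179.9, -0.3, -10.0]
ft_force: [0.7, -0.2, -1.9]
finger_gap: 12.0
grip_force: 59.1
```

Emit:
apply_moves:
  deltas:
    - [0, 0, 0, 0, 0, -1, 0]
    - [0, 0, 0, 0, 0, -1, 0]
    - [0, 0, 0, 0, 0, -1, 0]
    - [0, 0, 0, 0, 0, -1, 0]
    - [0, 0, 0, 0, 0, -1, 0]
    - [0, 0, 0, 0, 0, -1, 0]
    - [0, 0, 0, 0, 0, -1, 0]
    - [0, 0, 0, 0, 0, -1, 0]

```text
time: 52.8
tool_pos: [531.6, -384.0, 195.5]
tcp_rot: [-180.0, 0.0, 26.8]
ft_force: [0.2, -0.0, -0.4]
finger_gap: 12.2
grip_force: 59.1
```

Emit:
apply_moves:
  deltas:
    - [0, 0, 0, 0, 0, -1, 0]
    - [0, 0, 0, 0, 0, -1, 0]
    - [0, 0, 0, 0, 0, -1, 0]
    - [0, 0, 0, 0, 0, -1, 0]
    - [0, 0, 0, 0, 0, -1, 0]
    - [0, 0, 0, 0, 0, -1, 0]
    - [0, 0, 0, 0, 0, -1, 0]
    - [0, 0, 0, 0, 0, -1, 0]

```text
time: 53.8
tool_pos: [531.7, -384.0, 195.5]
tcp_rot: [-180.0, -0.0, 63.5]
ft_force: [0.7, -0.2, -0.4]
finger_gap: 12.5
grip_force: 59.1
```

Emit:
apply_moves:
  deltas:
    - [0, 0, 0, 0, 0, -1, 0]
    - [0, 0, 0, 0, 0, -1, 0]
    - [0, 0, 0, 0, 0, -1, 0]
    - [0, 0, 0, 0, 0, -1, 0]
    - [0, 0, 0, 0, 0, -1, 0]
    - [0, 0, 0, 0, 0, -1, 0]
    - [0, 0, 0, 0, 0, -0.6, 0]
    - [0, 0, 0, 0, 0, 0, 0]

```text
time: 54.8
tool_pos: [531.7, -384.1, 195.5]
tcp_rot: [-180.0, 0.0, 93.6]
ft_force: [0.6, -0.2, -1.2]
finger_gap: 12.0
grip_force: 59.1
```

```bash
python3 plan.py 528 -50 190 93.8
```

```text
t 54.80 pos [ 531.7 -384.1  195.5] [-180.     0.    93.6] gap 12.0 F 59.1 [ 0.6 -0.2 -1.2]
turn [-0.    0.   -0.05] then shift [11.12  0.62  0.18] z last; mm [333.6  18.5   5.5]
```

Emit:
apply_moves:
  deltas:
    - [1, 0.07, 0, 0, 0, 0, 0]
    - [1, 0.07, 0, 0, 0, 0, 0]
    - [1, 0.07, 0, 0, 0, 0, 0]
    - [1, 0.07, 0, 0, 0, 0, 0]
    - [1, 0.07, 0, 0, 0, 0, 0]
    - [1, 0.07, 0, 0, 0, 0, 0]
    - [1, 0.07, 0, 0, 0, 0, 0]
    - [1, 0.07, 0, 0, 0, 0, 0]

```text
time: 55.8
tool_pos: [533.4, -142.6, 195.5]
tcp_rot: [180.0, 0.0, 93.5]
ft_force: [0.4, -0.3, -1.5]
finger_gap: 12.4
grip_force: 59.1
```

Emit:
apply_moves:
  deltas:
    - [1, 0.1, 0, 0, 0, -0.04, 0]
    - [1, 0.1, 0, 0, 0, 0, 0]
    - [0.8, 0.1, 0, 0, 0, 0, 0]
    - [0.3, 0, 0.4, 0, 0, 0, 0]
    - [0, 0, 0.6, 0, 0, 0, 0]
    - [0, 0, 0.4, 0, 0, 0, 0]
    - [0, 0, 0.2, 0, 0, 0, 0]
    - [0, 0, 0, 0, 0, 0, 0]

```text
time: 56.8
tool_pos: [536.1, -50.7, 146.4]
tcp_rot: [-179.9, -0.0, 93.7]
ft_force: [0.2, -0.2, -0.5]
finger_gap: 12.0
grip_force: 59.1
```

Emit:
apply_moves:
  deltas:
    - [0, 0, 0, 0, 0, 0, 0]
    - [0, 0, 0, 0, 0, 0, 0]

```text
time: 57.05
tool_pos: [536.9, -50.4, 147.9]
tcp_rot: [179.9, 0.0, 93.8]
ft_force: [0.5, -0.9, -0.8]
finger_gap: 12.2
grip_force: 59.1
```

```bash
python3 plan.py 535.6 -49 140 93.8; python3 - <<'E'
from h import *
t,s=grab('top','pt.png'),grab('side','ps.png')
a=t[210:280,215:305]; b=s[170:245,265:355]
cv2.imwrite('pics/g8.png',np.hstack([cv2.resize(a,(396,308),interpolation=2),cv2.copyMakeBorder(cv2.resize(b,(396,330),interpolation=2),0,0,0,0,0)[:308]])[:,:,::-1])
p=sense()['tool_pos']
for d in(15,105):
  q=p+[-.0663*d,.9978*d,-9]; print(d,q.round(1),proj('top',q).round(1),((proj('top',q)-[215,210])*4.4).round(),proj('side',q).round(1),((proj('side',q)-[265,170])*4.4+[396,0]).round())
E
```

```text
t 57.05 pos [536.9 -50.4 147.9] [179.9   0.   93.8] gap 12.2 F 59.1 [ 0.5 -0.9 -0.8]
turn [ 0.01  0.   -0.01] then shift [ 0.05 -0.04  0.26] z last; mm [ 1.5 -1.3  7.9]
15 [535.8 -35.3 138.7] [298.9 221.7] [369.  52.] [319.7 218.5] [637. 213.]
105 [529.9  54.5 138.7] [257.5 224.9] [187.  66.] [298.1 208.3] [542. 169.]
```

View pics/g8.png

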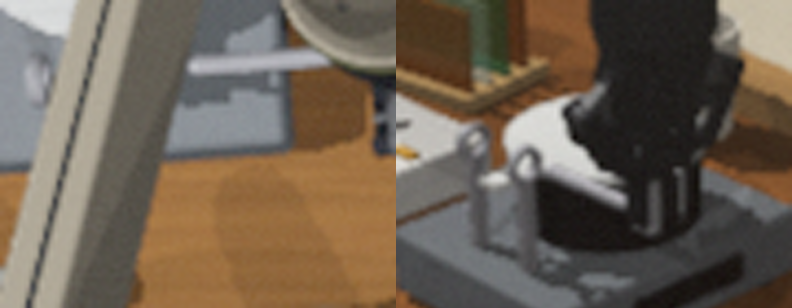

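```bash
python3 - <<'E'
from h import *
t,s=cv2.imread('pics/last_top.png'),cv2.imread('pics/ps.png')
a=cv2.resize(s[194:226,276:304],(392,448),interpolation=cv2.INTER_CUBIC)   # x14
b=cv2.resize(t[214:246,216:256],(400,320),interpolation=cv2.INTER_CUBIC)   # x10
cv2.imwrite('pics/g9.png',np.hstack([a,cv2.copyMakeBorder(b,0,128,0,0,0)]))
m=np.array([525.7,100.7]); ex=np.array([.9978,.0663]); ey=np.array([-.0663,.9978])
for y in(30,26,22,-22,-26,-30):
  for z in(144.5,131,117.5):
    q=[*(m+y*ey),z]; print(y,z,((proj('side',q)+.5-[276,194])*14).round(),((proj('top',q)+.5-[216,214])*10+[392,0]).round())
for y in(26,-26):
  for x in(-13.5,13.5): q=[*(m+y*ey+x*ex),131]; print(y,'x',x,((proj('side',q)+.5-[276,194])*14).round(),((proj('top',q)+.5-[216,214])*10+[392,0]).round())
E
```

```text
30 144.5 [73. 72.] [456. 142.]
30 131 [ 76. 131.] [469. 152.]
30 117.5 [ 80. 189.] [482. 162.]
26 144.5 [85. 78.] [475. 140.]
26 131 [ 88. 137.] [488. 151.]
26 117.5 [ 92. 195.] [500. 160.]
22 144.5 [97. 83.] [493. 139.]
22 131 [100. 142.] [506. 149.]
22 117.5 [104. 201.] [518. 159.]
-22 144.5 [233. 147.] [696. 123.]
-22 131 [236. 207.] [706. 134.]
-22 117.5 [239. 267.] [716. 144.]
-26 144.5 [246. 153.] [715. 122.]
-26 131 [249. 213.] [725. 132.]
-26 117.5 [252. 273.] [734. 142.]
-30 144.5 [259. 159.] [733. 120.]
-30 131 [261. 219.] [743. 131.]
-30 117.5 [264. 279.] [752. 141.]
26 x -13.5 [ 38. 156.] [491. 211.]
26 x 13.5 [139. 117.] [485.  90.]
-26 x -13.5 [198. 233.] [728. 193.]
-26 x 13.5 [299. 193.] [721.  72.]
```

View pics/g9.png

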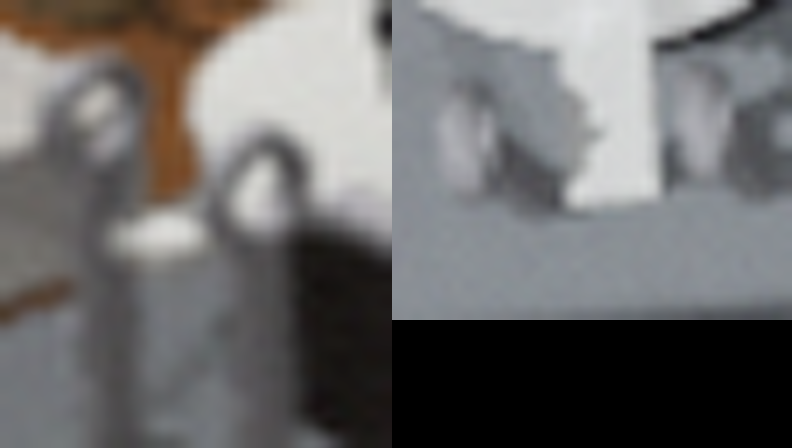

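Emit:
apply_moves:
  deltas:
    - [0, 0, 0.15, 0, 0, 0, 0]
    - [0, 0, 0.1, 0, 0, 0, 0]
    - [0, 0, 0, 0, 0, 0, 0]
    - [0, 0, 0, 0, 0, 0, 0]

```text
time: 57.65
tool_pos: [536.5, -50.2, 139.6]
tcp_rot: [-180.0, -0.0, 93.8]
ft_force: [-0.4, -0.0, -0.9]
finger_gap: 12.3
grip_force: 59.1
```

Emit:
apply_moves:
  deltas:
    - [0.2, 0, 0, 0, 0, 0, 0]
    - [0.2, 0, 0, 0, 0, 0, 0]
    - [0.2, 0, 0, 0, 0, 0, 0]
    - [0.2, 0, 0, 0, 0, 0, 0]
    - [0.2, 0, 0, 0, 0, 0, 0]
    - [0.2, 0, 0, 0, 0, 0, 0]
    - [0, 0, 0, 0, 0, 0, 0]
    - [0, 0, 0, 0, 0, 0, 0]

```text
time: 58.65
tool_pos: [534.2, -14.3, 139.7]
tcp_rot: [-180.0, 0.0, 93.8]
ft_force: [-0.5, -0.6, -0.7]
finger_gap: 12.3
grip_force: 59.1
```

```bash
python3 plan.py 529.5 53 140 93.8
```

```text
t 58.65 pos [534.2 -14.3 139.7] [-180.     0.    93.8] gap 12.3 F 59.1 [-0.5 -0.6 -0.7]
turn [-0.    0.   -0.01] then shift [ 2.25 -0.01 -0.01] z last; mm [67.5 -0.2 -0.3]
```

Emit:
apply_moves:
  deltas:
    - [0.2, 0, 0, 0, 0, 0, 0]
    - [0.2, 0, 0, 0, 0, 0, 0]
    - [0.2, 0, 0, 0, 0, 0, 0]
    - [0.2, 0, 0, 0, 0, 0, 0]
    - [0.2, 0, 0, 0, 0, 0, 0]
    - [0.2, 0, 0, 0, 0, 0, 0]
    - [0, 0, 0, 0, 0, 0, 0]

```text
time: 59.52
tool_pos: [531.7, 22.1, 139.7]
tcp_rot: [-180.0, -0.0, 93.8]
ft_force: [-0.6, -0.1, -0.9]
finger_gap: 12.1
grip_force: 59.1
```

Emit:
apply_moves:
  deltas:
    - [0.2, 0, 0, 0, 0, 0, 0]
    - [0.2, 0, 0, 0, 0, 0, 0]
    - [0.2, 0, 0, 0, 0, 0, 0]
    - [0.2, 0, 0, 0, 0, 0, 0]
    - [0.2, 0, 0, 0, 0, 0, 0]
    - [0.05, 0, 0, 0, 0, 0, 0]
    - [0, 0, 0, 0, 0, 0, 0]

```text
time: 60.4
tool_pos: [529.7, 53.2, 139.7]
tcp_rot: [-180.0, 0.0, 93.8]
ft_force: [0.3, -0.1, -2.0]
finger_gap: 12.2
grip_force: 59.1
```

```bash
python3 - <<'E'
from h import *
s=grab('side'); t=grab('top')
a=cv2.resize(s[190:235,265:325],(480,360),interpolation=cv2.INTER_CUBIC)
b=cv2.resize(t[200:245,205:245],(320,360),interpolation=cv2.INTER_CUBIC)
cv2.imwrite('pics/g10.png',np.hstack([a,b])[:,:,::-1])
E
```

```text
(no output)
```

View pics/g10.png

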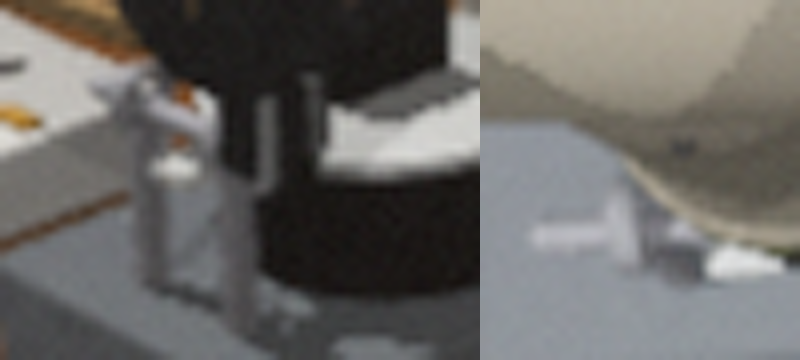

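Emit:
apply_moves:
  deltas:
    - [0.1, 0, 0, 0, 0, 0, 0]
    - [0.07, 0, 0, 0, 0, 0, 0]
    - [0, 0, 0.08, 0, 0, 0, 0]
    - [0, 0, 0, 0, 0, 0, 0]

```text
time: 61.0
tool_pos: [529.6, 58.3, 137.5]
tcp_rot: [180.0, -0.0, 93.8]
ft_force: [0.1, -0.0, 2.0]
finger_gap: 12.2
grip_force: 59.5
```

Emit:
apply_moves:
  deltas:
    - [0, 0, 0, 0, 0, 0, 0.2]
    - [0, 0, 0, 0, 0, 0, 0.3]
    - [0, 0, 0, 0, 0, 0, 0.3]
    - [0, 0, 0, 0, 0, 0, 0.3]
    - [0, 0, -0.3, 0, 0, 0, 0.3]
    - [0, 0, -0.7, 0, 0, 0, 0.3]
    - [0, 0, -1, 0, 0, 0, 0.3]
    - [0, 0, -1, 0, 0, 0, 0.3]

```text
time: 62.0
tool_pos: [529.3, 58.2, 228.8]
tcp_rot: [180.0, 0.0, 93.8]
ft_force: [0.8, 0.1, 0.2]
finger_gap: 25.5
grip_force: 0.0
```

Emit:
apply_moves:
  deltas:
    - [0, -0.8, 0, 0, 0, 0, 0.5]
    - [0, -0.8, 0, 0, 0, 0, 0.6]
    - [1, 0, 0, 0, 0, 0, 0.6]
    - [1, 0, 0, 0, 0, 0, 0.6]
    - [1, 0, 0, 0, 0, 0, 0.6]
    - [1, 0, 0, 0, 0, 0, 0.6]
    - [1, 0, 0, 0, 0, 0, 0.6]
    - [1, 0, 0, 0, 0, 0, 0.6]

```text
time: 63.0
tool_pos: [469.7, 235.7, 228.2]
tcp_rot: [179.9, -0.0, 93.8]
ft_force: [0.4, 0.9, -0.1]
finger_gap: 51.5
grip_force: 0.0
```

```bash
python3 - <<'E'
from lidfit import *
t,s=grab('top','et.png'),grab('side','es.png')
# slider and pointer
g=blobs(t,lambda H,S,V:V<70,(125,180,30,95),15); br=blobs(t,lambda H,S,V:(H>15)&(H<35)&(S>110)&(V>120),(148,200,20,20),8)
for n,L,z in(('grip/track',g,70),('brass',br,43)): print(n,[(cen(c),cv2.boundingRect(c),onz('top',*cen(c),z)) for c in L])
bs=blobs(s,lambda H,S,V:(H>15)&(H<35)&(S>110)&(V>110),(255,190,30,25),4); print('brass side',[(cen(c),onz('side',*cen(c),43)) for c in bs])
# pin: block dark blob in side and top near the eyelets
for n,im,R in(('top',t,(235,205,40,40)),('side',s,(290,195,30,40))):
    print('pin',n,[(cen(c).round(1),cv2.contourArea(c),cv2.boundingRect(c)) for c in blobs(im,lambda H,S,V:V<60,R,8)])
for q in((532,47,130),(528.7,55,130),(523,150,131)): print(q,proj('top',q),proj('side',q))
c=max(blobs(t,lambda H,S,V:(S<60)&(V>115),(195,150,85,75),100),key=cv2.contourArea)[:,0]; print('lid',circ('top',c,116,70))
E
python3 plan.py 477.5 346 130 93.8
```

```text
grip/track [(array([136.9, 206.5]), (134, 199, 6, 15), array([589.2, 348.1,  70. ])), (array([148.7, 239.9]), (141, 206, 14, 69), array([509.7, 317. ,  70. ]))]
brass [(array([157. , 211.1]), (153, 210, 9, 4), array([583.3, 309.9,  43. ]))]
brass side [(array([279.1, 190.9]), array([680.9, 374.4,  43. ]))]
pin top [(array([255.8, 225.8]), 66.0, (250, 223, 13, 7))]
pin side [(array([307. , 218.6]), 352.5, (293, 206, 27, 25)), (array([310.9, 197.8]), 73.5, (305, 195, 15, 8))]
(532, 47, 130) [261.5 224.6] [300.4 211.8]
(528.7, 55, 130) [257.8 226.1] [297.8 211.2]
(523, 150, 131) [214.4 229.1] [277.  200.8]
lid (array([622.4, 110. ]), np.float64(12.906714888276724))
t 63.10 pos [469.3 237.  228. ] [ 1.80e+02 -1.00e-01  9.39e+01] gap 51.4 F 0.0 [ 0.5 -1.  -0. ]
turn [ 0.01 -0.01  0.03] then shift [3.61 0.51 3.27] z last; mm [108.2  15.4  98. ]
```

Emit:
apply_moves:
  deltas:
    - [0.9, 0.13, 0, 0, 0, 0.03, 0.6]
    - [0.9, 0.13, 0, 0, 0, 0, 0.6]
    - [0.9, 0.13, 0.5, 0, 0, 0, 0.6]
    - [0.9, 0.12, 0.8, 0, 0, 0, 0.6]
    - [0, 0, 1, 0, 0, 0, 0.6]
    - [0, 0, 0.9, 0, 0, 0, 0.6]
    - [0, 0, 0, 0, 0, 0, 0.6]
    - [0, 0, 0, 0, 0, 0, 0.6]
  grip_force: 30

```text
time: 64.1
tool_pos: [478.8, 343.3, 132.8]
tcp_rot: [179.9, -0.0, 93.6]
ft_force: [-0.2, 0.8, 0.2]
finger_gap: 51.3
grip_force: 0.0
```

```bash
python3 plan.py 477.3 346 64 93.9
```

```text
t 64.10 pos [478.8 343.3 132.8] [179.9  -0.   93.6] gap 51.3 F 0.0 [-0.2  0.8  0.2]
turn [ 0.02 -0.01 -0.06] then shift [ 0.09 -0.04  2.29] z last; mm [ 2.8 -1.3 68.8]
```

Emit:
apply_moves:
  deltas:
    - [0.09, -0.04, 0.8, 0, 0, -0.06, 0.6]
    - [0, 0, 0.8, 0, 0, 0, 0.6]
    - [0, 0, 0.5, 0, 0, 0, 0.6]
    - [0, 0, 0.2, 0, 0, 0, 0.6]
    - [0, 0, 0, 0, 0, 0, 0.3]
    - [0, 0, 0, 0, 0, 0, 0]
    - [0, 0, 0, 0, 0, 0, 0]
    - [0, 0, 0, 0, 0, 0, 0]

```text
time: 65.1
tool_pos: [477.4, 346.4, 63.5]
tcp_rot: [179.9, -0.0, 93.9]
ft_force: [-0.0, -0.2, 6.9]
finger_gap: 17.6
grip_force: 33.5
```

```bash
python3 plan.py 580.7 353 64 93.9
```

```text
t 65.10 pos [477.4 346.4  63.5] [179.9  -0.   93.9] gap 17.6 F 33.5 [-0.  -0.2  6.9]
turn [ 0.02 -0.01  0.  ] then shift [-0.02  3.45 -0.02] z last; mm [ -0.5 103.5  -0.5]
```

Emit:
apply_moves:
  deltas:
    - [0, 0.5, 0, 0, 0, 0, 0]
    - [0, 0.5, 0, 0, 0, 0, 0]
    - [0, 0.5, 0, 0, 0, 0, 0]
    - [0, 0.5, 0, 0, 0, 0, 0]
    - [0, 0.5, 0, 0, 0, 0, 0]
    - [0, 0.5, 0, 0, 0, 0, 0]
    - [0, 0.4, 0, 0, 0, 0, 0]
    - [0, 0.05, 0, 0, 0, 0, 0]

```text
time: 66.1
tool_pos: [581.0, 353.7, 63.5]
tcp_rot: [179.9, -0.1, 93.9]
ft_force: [-1.1, 0.6, 6.9]
finger_gap: 17.4
grip_force: 33.8
```

Emit:
apply_moves:
  deltas:
    - [0, 0, 0, 0, 0, 0, 0]
    - [0, 0, 0, 0, 0, 0, 0]

```text
time: 66.35
tool_pos: [580.8, 353.6, 63.6]
tcp_rot: [179.9, -0.1, 93.9]
ft_force: [1.5, 0.8, 5.1]
finger_gap: 16.9
grip_force: 33.4
```

Release, lift clear, and verify.

Emit:
apply_moves:
  deltas:
    - [0, 0, 0, 0, 0, 0, 0.3]
    - [0, 0, 0, 0, 0, 0, 0.5]
    - [0, 0, 0, 0, 0, 0, 0.5]
    - [0, 0, -0.6, 0, 0, 0, 0.5]
    - [0, 0, -1, 0, 0, 0, 0.5]
    - [0, 0, -1, 0, 0, 0, 0.5]
    - [0, 0, -1, 0, 0, 0, 0.5]
    - [0, 0, -1, 0, 0, 0, 0.5]

```text
time: 67.35
tool_pos: [580.1, 353.1, 203.0]
tcp_rot: [179.9, -0.0, 93.9]
ft_force: [0.2, 0.1, -0.4]
finger_gap: 42.6
grip_force: 0.0
```

Emit:
apply_moves:
  deltas:
    - [0.5, -1, 0, 0, 0, 0, 0.5]
    - [0.5, -1, 0, 0, 0, 0, 0.5]
    - [0.5, -1, 0, 0, 0, 0, 0.5]
    - [0.5, -1, 0, 0, 0, 0, 0.5]
    - [0.5, -1, 0, 0, 0, 0, 0.5]
    - [0.5, -1, 0, 0, 0, 0, 0.5]
    - [0.5, -1, 0, 0, 0, 0, 0.5]
    - [0, 0, 0, 0, 0, 0, 0.5]

```text
time: 68.35
tool_pos: [361.6, 444.6, 201.9]
tcp_rot: [180.0, -0.1, 94.1]
ft_force: [0.4, -0.2, -0.5]
finger_gap: 42.7
grip_force: 0.0
```

```bash
python3 - <<'E'
from lidfit import *
t,s=grab('top','ft.png'),grab('side','fs.png')
for n,f,R,z in(('grip',lambda H,S,V:V<70,(128,190,17,80),70),('brass',lambda H,S,V:(H>15)&(H<35)&(S>110)&(V>120),(148,200,20,20),43)):
    print(n,[(cen(c),cv2.contourArea(c),cv2.boundingRect(c),onz('top',*cen(c),z)) for c in blobs(t,f,R,6)])
# grip dark profile: rows where dark mask is wider than the track
g=(cv2.cvtColor(t,cv2.COLOR_RGB2GRAY)[195:232,128:148]<80).sum(1); print('row widths from 195',g)
print('side grip',[(cen(c),cv2.contourArea(c)) for c in blobs(s,lambda H,S,V:V<60,(238,180,40,35),8)], proj('side',(580.8,353.6,55)))
print('pred grip top rows', [proj('top',np.array([580.8,353.6,70])+d*np.array([.998,.068,0])) for d in(-9,0,9)],'bottom near edge',proj('top',(571.8,353,40)))
print('pin',[(cen(c),cv2.contourArea(c)) for c in blobs(t,lambda H,S,V:V<60,(238,215,30,20),20)])
rod=blobs(t,lambda H,S,V:(S<40)&(V>130),(205,222,14,12),6); print('rod tip',[(cv2.boundingRect(c)) for c in rod])
print(sense()['tool_pos'],sense()['ft_force'])
E
```

```text
grip [(array([138.4, 220.2]), 103.5, (131, 199, 13, 64), array([556.5, 343.2,  70. ]))]
brass [(array([156.6, 211. ]), 17.5, (152, 210, 10, 3), array([583.4, 310.8,  43. ]))]
row widths from 195 [ 0  0  0  1  2  2  2  2  2  2  2  2  9 12  4  4 13 13 13 12  7  3  2  2
  2  2  2  2  2  2  2  2  2  2  2  2  2]
side grip [(array([258.7, 197.1]), 42.5)] [257.9 197.5]
pred grip top rows [array([134.6, 213.8]), array([134.5, 210. ]), array([134.4, 206.3])] bottom near edge [139.5 216.2]
pin [(array([256. , 225.9]), 61.5)]
rod tip [(205, 222, 14, 12)]
[363.6 443.8 201.6] [ 0.5  0.5 -0.4]
```

```bash
python3 -c "
from bench import hand_in
print(hand_in())"
```

```text
the job is handed in; nothing more can be done
None
```

I finished every step and handed the job in at about 68 s; it returned no verdict. The slider went off, all four jewels are in the bowl, the lid is seated, and the pin is through both eyelets. The slider stands about level with the brass pointer (within roughly 1 mm by my measurement).

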